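# Purge, unload and turn gauge discs ground face up

## Task

Raise the little purge lever on the front of the dust cabinet fully, then lift every gauge disc off its pedestal through the round port above it and seat each one, knob up, in a bay of the turn-over jig's hinged plate, lying open on its loading side. Swing the loaded plate fully over so that all the discs drop, knob down and ground face up, into the nest, and swing the empty plate fully back to the loading side. Only then lower the purge lever fully again, and leave the other things lying round where they are.

Things in the scene. Friction and masses are not known exactly. Their poses are not given: they have to be found in the camera images.
- cabinet: Fixed closed grey box, 360 mm along y, 152 mm along x; its aluminium lid, 6 mm thick, slopes up 15 deg towards its +x (top 82 mm high at the -x edge, 102 in the middle, 122 at the +x edge). Three round ports of 100 mm diameter in the lid, 112 mm apart along y, each over a round pedestal 84 mm across with a flat top 50 mm above the bench. Origin: centre of the underside, z up.
- lever (a joint): Angle of the small purge lever on the dark head at the middle of the cabinet's front (-x) wall, about the cabinet's +x, rad: 0 = down, level, pointing to the cabinet's +y; 1.2 = fully raised. Stops at both ends; stays where it is left; needs under 2 N. Starts down or nearly so.
- lever_grip (a point): Middle of the lever's cross pin, where to grip it: 8 mm thick, 36 mm long, sticking out towards the cabinet's -x, parallel to the pivot axis and 55 mm from it; 50 mm above the bench when down; 39 mm free between pin and head
- lever_pivot (a point): Point on the lever's pivot axis (cabinet x = -130 mm, y = +30 mm), level with the middle of the cross pin, 50 mm above the bench; axes as the cabinet's
- port1 (a point): Centre of the first port (cabinet y = +112 mm) at the lid's top surface, 102 mm above the bench; axes as the cabinet's. A disc on the pedestal below has its knob top 15 mm below this point. Fingers closing along the cabinet's y leave the gripper's body most room over the lid.
- port2 (a point): Centre of the middle port (cabinet y = 0), at the lid's top surface
- port3 (a point): Centre of the last port (cabinet y = -112 mm), at the lid's top surface
- jig: Fixed turn-over jig: steel base 222 mm (x) by 196 mm (y), hinge axis along its x, 50 mm above the bench over its middle. On the -y side the nest: three open compartments 56 mm (x) by 58 mm (y), walls 10 mm above two white ledges with a 26 mm wide slot along y between them for the knob. On +y the hinged plate rests in its loading position. Origin: centre of the underside, z up.
- plate (a joint): Angle of the hinged plate about the jig's +x, rad: 0 = lying open on the loading side (jig +y), bays up; 1.57 upright; 3.14 = fully over, bays down on the nest (jig -y). Stops at both ends. Damped hinge: near upright it may stay, else it sinks slowly to its side by itself. Needs under 5 N at the grab bar. May start at any angle.
- grab_bar (a point): Middle of the plate's round steel grab bar, 10 mm thick, 84 mm long, parallel to the hinge axis and 110 mm from it; 30 mm free between it and the plate's edge. It is 50 mm above the bench at both ends of the swing, 160 mm when upright. Axes turn with the plate.
- hinge (a point): Point on the hinge axis in the middle of the plate, 50 mm above the bench; its x is the hinge axis
- bay1 (a point): Centre of the floor of the plate's first bay (jig x = +64 mm, 39 mm from the hinge axis, floor 39 mm above the bench when the plate lies open). A bay is 54 mm square, 10 mm deep and open at the top; its z axis points out of the bay and turns with the plate.
- bay2 (a point): The same for the middle bay (jig x = 0)
- bay3 (a point): The same for the last bay (jig x = -64 mm)
- nest1 (a point): Centre of the first nest compartment (jig x = +64 mm, 39 mm from the hinge axis), at the height of its ledges, 40 mm above the bench; z up
- nest2 (a point): The same for the middle compartment (jig x = 0)
- nest3 (a point): The same for the last compartment (jig x = -64 mm)
- disc1: Gauge disc, about 0.1 kg: a ground steel disc 46 mm across and 9 mm thick with a dark knob 16 mm in diameter on top, 37 mm high in all. Origin: centre of the ground underside; z along the knob. One to a pedestal at the start, up to 5 mm off its centre; two or three discs are present.
- disc2: Gauge disc, about 0.1 kg: a ground steel disc 46 mm across and 9 mm thick with a dark knob 16 mm in diameter on top, 37 mm high in all. Origin: centre of the ground underside; z along the knob. One to a pedestal at the start, up to 5 mm off its centre; two or three discs are present.
- disc3: Gauge disc, about 0.1 kg: a ground steel disc 46 mm across and 9 mm thick with a dark knob 16 mm in diameter on top, 37 mm high in all. Origin: centre of the ground underside; z along the knob. One to a pedestal at the start, up to 5 mm off its centre; two or three discs are present.
- cap: Bystander: grey moulded wheel centre cap, 60 mm across, 14 mm high; origin under its centre
- torch: Bystander: black torch lying down, 118 mm long, 32 mm thick; origin under its centre
- tape: Bystander: tape measure, 35 x 85 x 64 mm; origin under it
There are look-alikes about, which are no part of the job. Leave any purple or turquoise look-alike of the disc2 alone.

How it is judged:
On the way, in this order (a step that is already met when the one before it is completed fails the run):
1. the purge lever is raised fully (value of joint lever above 1.05 rad), for 0.2 s.
2. every disc present sits knob up in a bay of the plate, which lies open on the loading side, the purge lever still up ((distance between disc1 and bay1 below 0.01 m or distance between disc1 and bay2 below 0.01 m or distance between disc1 and bay3 below 0.01 m) and angle between each of disc1, disc2, disc3's own z axis and vertical below 0.15 rad and (distance between disc2 and bay1 below 0.01 m or distance between disc2 and bay2 below 0.01 m or distance between disc2 and bay3 below 0.01 m) and (distance between disc3 and bay1 below 0.01 m or distance between disc3 and bay2 below 0.01 m or distance between disc3 and bay3 below 0.01 m) and value of joint plate below 0.1 rad and value of joint lever above 1 rad), for 0.2 s.
3. the plate is swung fully over onto the nest with all the discs, ground face up, in the compartments, the purge lever still up (value of joint lever above 1 rad and value of joint plate above 3 rad and ((horizontal distance between disc1 and nest1 below 0.011 m and z of disc1 in the frame of nest1 between 0.006 and 0.0125 m) or (horizontal distance between disc1 and nest2 below 0.011 m and z of disc1 in the frame of nest2 between 0.006 and 0.0125 m) or (horizontal distance between disc1 and nest3 below 0.011 m and z of disc1 in the frame of nest3 between 0.006 and 0.0125 m)) and angle between each of disc1, disc2, disc3's own z axis and vertical above 3.02 rad and linear speed of each of disc1, disc2, disc3 below 0.02 m/s and ((horizontal distance between disc2 and nest1 below 0.011 m and z of disc2 in the frame of nest1 between 0.006 and 0.0125 m) or (horizontal distance between disc2 and nest2 below 0.011 m and z of disc2 in the frame of nest2 between 0.006 and 0.0125 m) or (horizontal distance between disc2 and nest3 below 0.011 m and z of disc2 in the frame of nest3 between 0.006 and 0.0125 m)) and ((horizontal distance between disc3 and nest1 below 0.011 m and z of disc3 in the frame of nest1 between 0.006 and 0.0125 m) or (horizontal distance between disc3 and nest2 below 0.011 m and z of disc3 in the frame of nest2 between 0.006 and 0.0125 m) or (horizontal distance between disc3 and nest3 below 0.011 m and z of disc3 in the frame of nest3 between 0.006 and 0.0125 m))), for 0.2 s.
4. the empty plate is swung fully back to the loading side, the purge lever still up (value of joint lever above 1 rad and value of joint plate below 0.1 rad), for 0.2 s.
At the end, for the whole second after the job is handed in: Every disc present lies at rest knob down in a nest compartment (origin within 11 mm of its centre line, 6 to 12.5 mm above the ledges, upside down within 0.12 rad) and the plate lies back on the loading side (under 0.1 rad); the purge lever is down (under 0.15 rad) (value of joint lever below 0.15 rad and ((horizontal distance between disc1 and nest1 below 0.011 m and z of disc1 in the frame of nest1 between 0.006 and 0.0125 m) or (horizontal distance between disc1 and nest2 below 0.011 m and z of disc1 in the frame of nest2 between 0.006 and 0.0125 m) or (horizontal distance between disc1 and nest3 below 0.011 m and z of disc1 in the frame of nest3 between 0.006 and 0.0125 m)) and angle between each of disc1, disc2, disc3's own z axis and vertical above 3.02 rad and linear speed of each of disc1, disc2, disc3 below 0.02 m/s and ((horizontal distance between disc2 and nest1 below 0.011 m and z of disc2 in the frame of nest1 between 0.006 and 0.0125 m) or (horizontal distance between disc2 and nest2 below 0.011 m and z of disc2 in the frame of nest2 between 0.006 and 0.0125 m) or (horizontal distance between disc2 and nest3 below 0.011 m and z of disc2 in the frame of nest3 between 0.006 and 0.0125 m)) and ((horizontal distance between disc3 and nest1 below 0.011 m and z of disc3 in the frame of nest1 between 0.006 and 0.0125 m) or (horizontal distance between disc3 and nest2 below 0.011 m and z of disc3 in the frame of nest2 between 0.006 and 0.0125 m) or (horizontal distance between disc3 and nest3 below 0.011 m and z of disc3 in the frame of nest3 between 0.006 and 0.0125 m)) and value of joint plate below 0.1 rad); the robot touches nothing.
It fails at once if the centre cap was pushed more than 30 mm (distance of cap from where it was at the start of the episode above 0.03 m).
It fails at once if the torch was pushed more than 30 mm (distance of torch from where it was at the start of the episode above 0.03 m).
It fails at once if the tape measure was pushed more than 30 mm (distance of tape from where it was at the start of the episode above 0.03 m).
Of disc1, disc2, disc3 only 2 to 3 are there at a start; the rules pass over those that are not, and their reading is None.
Once in a run the grip may slacken for a moment while it holds something.
It also fails if it takes over 210 s, if anything falls off the work surface, if the arm or the gripper's body presses on something with over 40 N, if the wrist force passes 120 N, or if a joint passes its speed limit or range.

## Robot

A 7-joint arm with a two-finger parallel gripper is mounted at the origin on a cart in front of the work surface, level with it; the furniture and walls round the work are solid. World frame = base frame: x ahead of the robot, y to its left, z up, the work surface at z = 0. Lengths are in m, angles in rad, forces in N, time in s.
With the tool pointing down it reaches from about 0.425 to 0.875 m from the base axis. Payload 4.7 kg.
Tool frame: the origin (TCP) lies at the very end of the fingers, on their centre line; the grasp point (between the pads) lies 19 mm behind it; z points along the fingers, y is the line along which they close (so a half turn about z gives the same grasp; the last joint's range is limited). The gripper opens to 87 mm and grips with 3 to 60 N. Pads are 19 mm wide; open, the fingers measure 117 mm over their backs; the gripper's body (75 mm by 190 mm) begins 51 mm behind the grasp point.
Start: joints at [-1.265, 0.321, -0.07, 1.45, 0.023, 1.371, -0.057], TCP at [0.187, 0.623, 0.223] pointing down, gripper open.
Joint ranges: [-2.86, 2.86], [-0.3, 2.09], [-1.38, 1.24], [0.06, 2.45], [-1.56, 4.7], [0.09, 2.05], [-2.69, 2.69]. Speed limits (rad/s): [2.57, 2.57, 3.14, 3.14, 3.14, 3.14, 3.14].

## Interface

Orientations are given as a rotation vector (axis times angle).
In Python, from bench import ctrl gives the robot as it stands.
- The arm moves only by the tool jog_arm, never from a script. Its argument "commands" is a list of rows, each a list of 7 numbers: the opening, from 0 (shut) to 1 (fully open), then the shift along the world's x, y, z scaled (see below), then the turn, a rotation vector about the world's x, y, z scaled (see below). A call has exactly 5 rows; each row is the pose to reach, as a shift and turn from the pose commanded when the call began; what a row does not reach only later rows make up. The controller multiplies each number of a shift by 0.5 m and each number of a turn by 30 degrees. A row lasts 1/12 s, in which the tool goes at most 41.7 mm and 7.16 degrees, less where a joint would pass 70% of its speed; a pose out of reach is approached as far as the arm can. A call with a number of a shift or a turn outside -1 to 1 is refused whole. A call with a gripper value outside its range is refused whole. The fingers move at their own pace and stop on an object; "grip_force" is the grip in N (left out, the last holds). Time passes only in rows, so rows that repeat a pose let the fingers close, or fill a call up. It gives the time, the measured TCP pose, the force, the opening and the grip force at its end, in the units of the state.
- ctrl.get_state(): the state, without advancing time (a new reading comes with each control period).
- ctrl.get_image(name): name is "scene" or "top" or "wrist"; returns a dict with "frame" (400x640x3 uint8, red, green, blue), "vfov" (degrees; the focal length in pixels is half the picture's height over the tangent of half this angle, whatever the lens; pixels are square), "cx", "cy" (the principal point, pixels), "distortion" ([k1, k2, p1, p2, k3] as OpenCV has them; the pictures are not rectified), "camera_from_world" (4x4, takes a point from world to camera coordinates); the wrist camera has in their place "mount" (4x4, takes a point from camera to tool coordinates, whose origin is the TCP and whose axes are the flange's). Camera axes: x right, y down, z forward; pixel columns grow to the right and rows downward; lengths in m; the calibration is good to about 2 mm. A picture is of the moment at which its call begins: read the wrist's pose just before it. There is no depth.
- ctrl.close_job(): hands the job in; it is judged then, once.
The state is a dict: "time": time; "joint_positions": joint angles; "qd": joint speeds; "joint_torque": joint torques, N m; "position": TCP position; "tool_rot": TCP orientation; "ft_force": force on the tool from outside, world axes, zero at the start; "torque": the same for the moment, N m; "grip_width": opening from 0.0 (shut) to 1.0 (fully open); "grip_force": force on a finger pad.
Only numpy, scipy, OpenCV 4.12 (cv2) and the standard library are available. Lean on these libraries where they do the work, as an engineer would, in place of code of your own. Each camera call takes 0.05 s, during which the arm holds its last target. There are 200 camera calls.

## Working session

There is one attempt and no reset: what is moved stays moved. The work goes in short steps, Python scripts to look and compute and a tool call to move; the robot and the scene stay as the last step left them, time stands still between calls to the robot, and variables do not carry over. Pictures are saved under pics/ and viewed, at most 14 in all, crops included, and the job is handed in when it is done.

Besides the shell and the picture viewer there is one more tool, called by a JSON object that holds its "name" and its "arguments". jog_arm: Moves the arm, as the interface text tells. Shifts and turns lie within -1 to 1; 1 stands for 0.5 m of shift or 30 degrees of turn. Its arguments: {"type":"object","properties":{"commands":{"type":"array","items":{"type":"array","items":{"type":"number","minimum":-1,"maximum":1}}},"grip_force":{"type":"number"}},"required":["commands"]}

```bash
mkdir -p pics; ls; cat > h.py <<'E'
import numpy as np, cv2
from bench import ctrl
from scipy.spatial.transform import Rotation as R
def cam(n):
    s=ctrl.get_state(); d=ctrl.get_image(n)
    f=200/np.tan(np.radians(d["vfov"])/2)
    K=np.array([[f,0,d["cx"]],[0,f,d["cy"]],[0,0,1]])
    if n=="wrist":
        T=np.eye(4);T[:3,:3]=R.from_rotvec(s["tool_rot"]).as_matrix();T[:3,3]=s["position"]
        M=np.linalg.inv(T@np.array(d["mount"]))
    else: M=np.array(d["camera_from_world"])
    return d["frame"],K,np.array(d["distortion"],float),M
def save(n,name):
    fr,K,D,M=cam(n); cv2.imwrite(f"pics/{name}.png",fr[:,:,::-1]); np.savez(f"pics/{name}.npz",K=K,D=D,M=M); return fr
def ld(name):
    z=np.load(f"pics/{name}.npz");return z["K"],z["D"],z["M"]
def px(name,u,v,z):
    K,D,M=ld(name); p=cv2.undistortPoints(np.array([[[u,v]]],float),K,D)[0,0]
    Rm=M[:3,:3];c=-Rm.T@M[:3,3];d=Rm.T@np.array([p[0],p[1],1]);return c+d*(z-c[2])/d[2]
def proj(name,P):
    K,D,M=ld(name);return cv2.projectPoints(np.array(P,float).reshape(-1,3),cv2.Rodrigues(M[:3,:3])[0],M[:3,3],K,D)[0][:,0]
def st():
    s=ctrl.get_state();print({k:np.round(s[k],3).tolist() for k in s})
E
python3 - <<'E'
from h import *
save("scene","s0");save("top","t0");st()
for n in("s0","t0"):
    K,D,M=ld(n);print(K[0,0],D,(-M[:3,:3].T@M[:3,3]).round(3))
E
```

```text
pics
{'time': 0.1, 'joint_positions': [-1.265, 0.322, -0.07, 1.452, 0.023, 1.371, -0.057], 'qd': [-0.0, -0.001, -0.001, -0.003, 0.001, 0.001, -0.001], 'joint_torque': [-0.0, -49.257, -0.406, -31.339, -0.064, 0.04, 0.0], 'position': [0.187, 0.622, 0.222], 'tool_rot': [-0.457, -3.108, 0.003], 'ft_force': [0.382, 0.159, -0.663], 'torque': [-0.005, 0.044, -0.03], 'grip_force': 0.0, 'grip_width': 1.002}
462.9477582812697 [-0.07460733  0.          0.          0.          0.        ] [-0.357  0.442  1.083]
459.0483377184291 [-0.01347945  0.          0.          0.          0.        ] [ 0.427 -0.007  1.292]
```

View pics/s0.png

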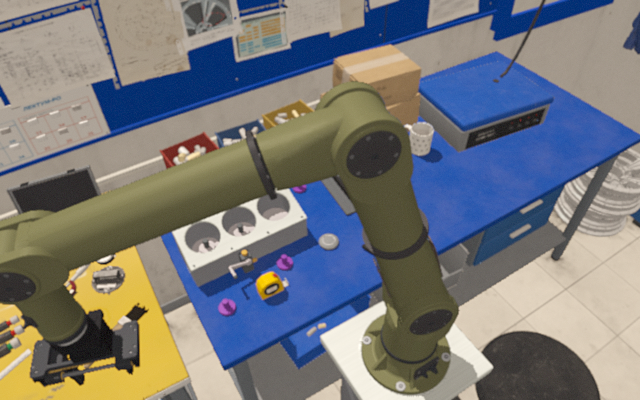

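View pics/t0.png

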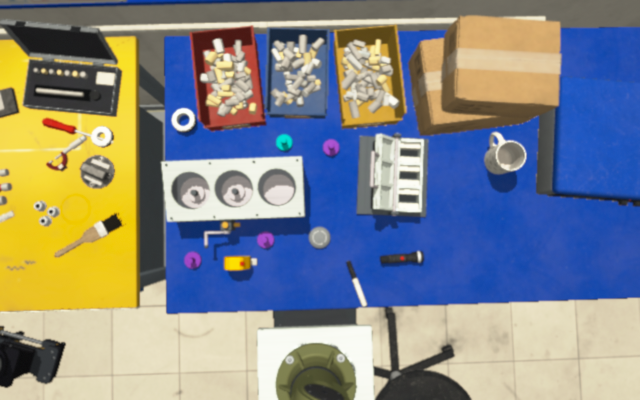

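Top view (up = +x, left = +y): the cabinet is at (233,188), with discs in the left port (193,192) and middle port (237,190) and an empty right port (279,187). The lever is near (215,235). The jig is at (392,175), nest on the right, plate apparently part-raised. Purple or turquoise look-alikes are at (193,260), (265,240), (331,147) and (284,142). The bystanders are the cap (319,237), torch (402,258) and tape (238,263). Next I'll check one close crop of the cabinet and jig.

```bash
python3 - <<'E'
from h import *
im=cv2.imread("pics/t0.png")
a=cv2.resize(im[150:275,155:315],None,fx=5,fy=4.8,interpolation=cv2.INTER_CUBIC)
cv2.imwrite("pics/c0.png",cv2.resize(im[150:270,155:315],(800,600),interpolation=cv2.INTER_CUBIC))
cv2.imwrite("pics/c1.png",cv2.resize(im[125:225,350:435],(680,800),interpolation=cv2.INTER_CUBIC)[:600*800//800][:600])
cv2.imwrite("pics/c1.png",cv2.resize(im[130:220,345:435],(600,600),interpolation=cv2.INTER_CUBIC))
E
```

```text
(no output)
```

View pics/c0.png

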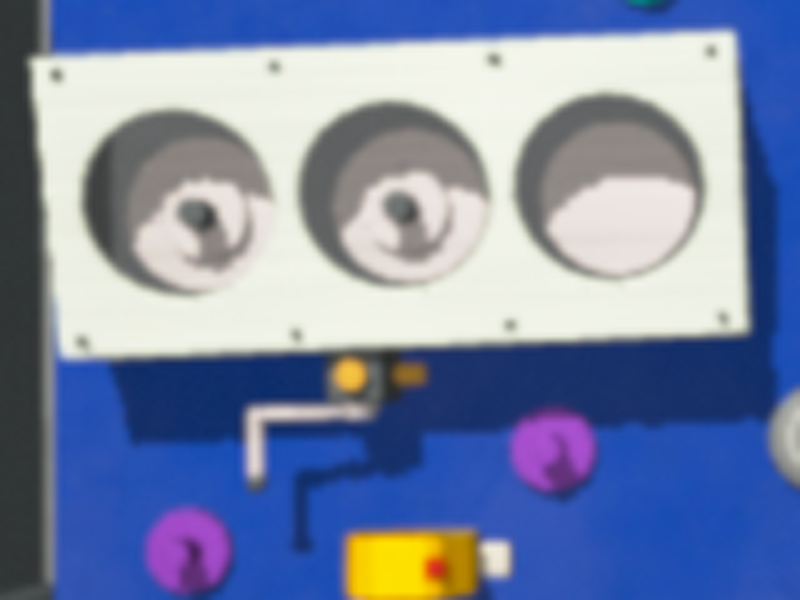

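View pics/c1.png

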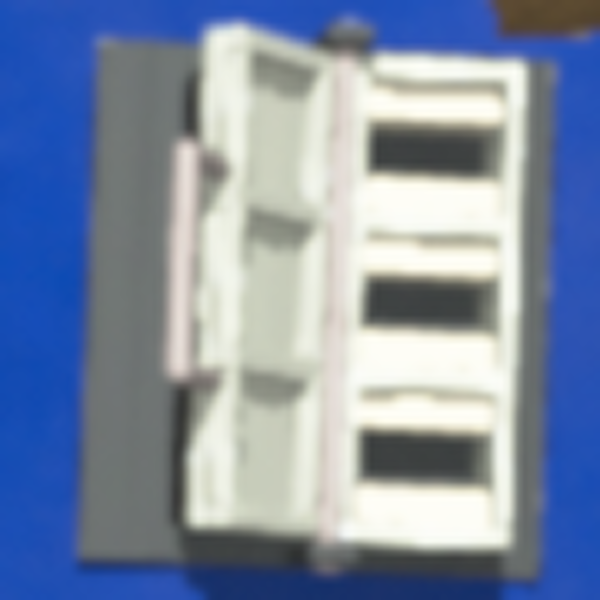

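```bash
cat >> h.py <<'E'
from scipy.optimize import least_squares
def fit(obs,x0):  # obs: list of (name,[u,v],[local xyz]); pose x,y,yaw
    def w(p,l):
        c,s=np.cos(p[2]),np.sin(p[2]);l=np.array(l);return np.array([p[0]+c*l[0]-s*l[1],p[1]+s*l[0]+c*l[1],l[2]])
    f=lambda p:np.concatenate([proj(n,w(p,l))[0]-uv for n,uv,l in obs])
    r=least_squares(f,x0,loss="soft_l1");return r.x,r.fun.reshape(-1,2).round(1)
def W(p,l):
    c,s=np.cos(p[2]),np.sin(p[2]);return np.array([p[0]+c*l[0]-s*l[1],p[1]+s*l[0]+c*l[1],l[2]])
E
python3 - <<'E'
from h import *
a=lambda u,v:np.array([155+u/5-.4,150+v/5-.4]); b=lambda u,v:np.array([345+u/6.667-.4,130+v/6.667-.4])
o=[("t0",a(30,60),[.076,.18,.122]),("t0",a(738,30),[.076,-.18,.122]),("t0",a(750,333),[-.076,-.18,.082]),("t0",a(62,357),[-.076,.18,.082]),
("t0",a(178,202),[0,.112,.102]),("t0",a(394,194),[0,0,.102]),("t0",a(610,185),[0,-.112,.102])]
c,r=fit(o,[.6,.25,0]);print("cab",c.round(4));print(r.tolist())
for zb in(.006,.012,.02):
  o=[("t0",b(100,40),[.111,.098,zb]),("t0",b(553,62),[.111,-.098,zb]),("t0",b(540,580),[-.111,-.098,zb]),("t0",b(80,562),[-.111,.098,zb])]
  j,r=fit(o,[.6,-.2,0]);print("jig",zb,j.round(4),r.tolist())
  for z in ([.064,-.039,.04],[-.064,-.039,.04],[0.105,0,.055],[-.105,0,.055]):print(((proj("t0",W(j,z))[0]+.4-[345,130])*6.667).round())
for n,u,v in(("disc1",197,214),("disc2",402,208)):print(n,px("t0",*a(u,v),.087).round(4))
for l in([0,.112,.102],[0,0,.102],[-.13-.039-.01,.085,.05],[-.13,.03,.05]):print(W(c,l).round(3))
print("pin ends",px("t0",*a(257,414),.055),px("t0",*a(256,483),.055))
for l in([-.12,.085,.05],[-.17,.085,.05]):print(((proj("t0",W(c,l))[0]-[155,150]+.4)*5).round())
pp=lambda t,x:[x,.11*np.cos(t),.05+.11*np.sin(t)]
for t in(.3,.6,.9,1.2):print(t,[((proj("t0",W(j,pp(t,x)))[0]+.4-[345,130])*6.667).round().tolist() for x in(.042,-.042)])
print("jig pt bystanders cap torch tape",px("t0",319,237,.014),px("t0",402,258,.03),px("t0",238,263,.064),"purple",px("t0",193,260,.03),px("t0",265,240,.03),px("t0",284,142,.03),px("t0",331,147,.03))
E
```

```text
cab [0.5349 0.1983 0.0111]
[[0.4, -0.4], [-0.6, 0.2], [-0.4, -0.9], [0.1, -0.1], [0.1, 0.4], [0.2, 0.3], [0.1, 0.4]]
jig 0.006 [ 0.5667 -0.233  -0.0717] [[-0.4, 0.1], [0.4, -0.1], [0.3, 0.2], [-0.3, -0.1]]
[431. 151.]
[422. 459.]
[347.  42.]
[331. 553.]
jig 0.012 [ 0.5661 -0.2319 -0.0717] [[-0.5, -0.1], [0.6, -0.3], [0.4, 0.4], [-0.4, 0.1]]
[429. 152.]
[420. 460.]
[345.  43.]
[329. 555.]
jig 0.02 [ 0.5652 -0.2305 -0.0719] [[-0.7, -0.4], [0.8, -0.6], [0.6, 0.6], [-0.7, 0.3]]
[426. 155.]
[416. 463.]
[341.  45.]
[325. 557.]
disc1 [0.5295 0.3048 0.087 ]
disc2 [0.5295 0.1973 0.087 ]
[0.534 0.31  0.102]
[0.535 0.198 0.102]
[0.355 0.281 0.05 ]
[0.405 0.227 0.05 ]
pin ends [0.42370215 0.28230318 0.055     ] [0.38688625 0.2833633  0.055     ]
[260. 432.]
[262. 525.]
0.3 [[86.0, 176.0], [79.0, 385.0]]
0.6 [[130.0, 165.0], [122.0, 380.0]]
0.9 [[196.0, 158.0], [188.0, 377.0]]
1.2 [[277.0, 154.0], [269.0, 376.0]]
jig pt bystanders cap torch tape [ 0.40155786 -0.02055531  0.014     ] [ 0.33759727 -0.24619468  0.03      ] [0.34027385 0.19672329 0.064     ] purple [0.34967414 0.32456798 0.03      ] [0.39812949 0.12751638 0.03      ] [0.66744533 0.06894941 0.03      ] [ 0.64989126 -0.06106459  0.03      ]
```

{"name": "jog_arm", "arguments": {"commands": [[0.6, 0.04, -0.07, 0, 0, 0, 0.2], [0.6, 0.08, -0.14, 0, 0, 0, 0.4], [0.6, 0.12, -0.21, 0, 0, 0, 0.577], [0.6, 0.17, -0.28, 0, 0, 0, 0.577], [0.6, 0.21, -0.34, 0, 0, 0, 0.577]]}}

```text
time: 0.52
position: [0.2932, 0.45, 0.2221]
tool_rot: [-0.016, 3.141, -0.001]
ft_force: [1.1, 0.6, 0.4]
grip_width: 0.708
grip_force: 0.0
```

{"name": "jog_arm", "arguments": {"commands": [[0.6, 0.04, -0.07, 0, 0, 0, 0], [0.6, 0.08, -0.14, 0, 0, 0, 0], [0.6, 0.13, -0.21, 0, 0, 0, 0], [0.6, 0.17, -0.28, 0, 0, 0, 0], [0.6, 0.21, -0.34, 0, 0, 0, 0]]}}

```text
time: 0.93
position: [0.3979, 0.2795, 0.2224]
tool_rot: [0.014, -3.141, 0.001]
ft_force: [1.0, -0.0, 0.3]
grip_width: 0.598
grip_force: 0.0
```

{"name": "jog_arm", "arguments": {"commands": [[0.6, 0, 0, 0, 0, 0, 0], [0.6, 0, 0, 0, 0, 0, 0], [0.6, 0, 0, 0, 0, 0, 0], [0.6, 0, 0, 0, 0, 0, 0], [0.6, 0, 0, 0, 0, 0, 0]]}}

```text
time: 1.35
position: [0.3961, 0.2839, 0.2224]
tool_rot: [0.021, -3.141, 0.0]
ft_force: [0.3, -0.4, -0.4]
grip_width: 0.6
grip_force: 0.0
```

```bash
python3 - <<'E'
from h import *
st()
im=save("wrist","w1")[:,:,::-1].copy()
c=[.5349,.1983,.0111]
for l in([-.112,.085,.05],[-.148,.085,.05],[-.13,.03,.05],[0,.112,.102],[0,0,.102],[-.076,0,.082]):
    u=proj("w1",W(c,l))[0];print(l,u.round())
    if abs(u).max()<2000: cv2.circle(im,tuple(int(i) for i in u),4,(0,0,255),1)
cv2.imwrite("pics/w1o.png",im)
E
```

```text
{'time': 1.35, 'joint_positions': [-0.845, -0.029, 0.166, 1.847, 0.005, 1.323, 0.904], 'qd': [-0.001, -0.0, 0.004, -0.001, 0.003, -0.001, 0.001], 'joint_torque': [0.275, -28.786, 0.026, -30.877, 0.014, 0.09, -0.003], 'position': [0.396, 0.284, 0.222], 'tool_rot': [0.021, -3.141, 0.0], 'ft_force': [0.295, -0.437, -0.395], 'torque': [0.016, -0.031, -0.007], 'grip_force': 0.0, 'grip_width': 0.6}
[-0.112, 0.085, 0.05] [320. 209.]
[-0.148, 0.085, 0.05] [320. 180.]
[-0.13, 0.03, 0.05] [274. 195.]
[0, 0.112, 0.102] [343. 315.]
[0, 0, 0.102] [247. 314.]
[-0.076, 0, 0.082] [246. 247.]
```

View pics/w1o.png

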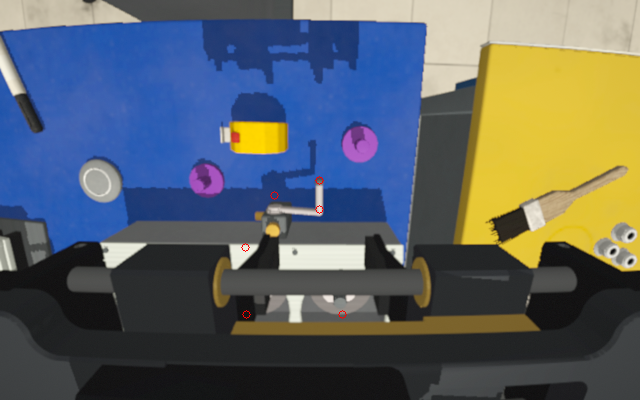

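```bash
python3 - <<'E'
from h import *
for z in(.05,.06,.07,.08,.09,.1):print(z,px("t0",224.6,224.6,z).round(3),px("w1",272,229,z).round(3))
E
```

```text
0.05 [0.443 0.233 0.05 ] [0.448 0.223 0.05 ]
0.06 [0.443 0.231 0.06 ] [0.444 0.225 0.06 ]
0.07 [0.443 0.229 0.07 ] [0.44  0.226 0.07 ]
0.08 [0.443 0.227 0.08 ] [0.437 0.228 0.08 ]
0.09 [0.443 0.225 0.09 ] [0.433 0.23  0.09 ]
0.1 [0.443 0.223 0.1  ] [0.429 0.232 0.1  ]
```

{"name": "jog_arm", "arguments": {"commands": [[0.6, 0, 0, -0.06, 0, 0, 0], [0.6, 0, 0, -0.12, 0, 0, 0], [0.6, 0, 0, -0.18, 0, 0, 0], [0.6, 0, 0, -0.2, 0, 0, 0], [0.6, 0, 0, -0.2, 0, 0, 0]]}}

```text
time: 1.82
position: [0.3948, 0.2817, 0.1199]
tool_rot: [0.018, -3.137, 0.006]
ft_force: [0.6, 0.5, 0.0]
grip_width: 0.601
grip_force: 0.0
```

{"name": "jog_arm", "arguments": {"commands": [[0.6, 0, 0, -0.05, 0, 0, 0], [0.6, 0, 0, -0.09, 0, 0, 0], [0.6, 0, 0, -0.13, 0, 0, 0], [0.6, 0, 0, -0.172, 0, 0, 0], [0.6, 0, 0, -0.172, 0, 0, 0]]}}

```text
time: 2.23
position: [0.3957, 0.282, 0.0349]
tool_rot: [0.018, -3.139, 0.004]
ft_force: [-0.4, -1.4, 0.3]
grip_width: 0.599
grip_force: 0.0
```

{"name": "jog_arm", "arguments": {"commands": [[0, 0, 0, 0, 0, 0, 0], [0, 0, 0, 0, 0, 0, 0], [0, 0, 0, 0, 0, 0, 0], [0, 0, 0, 0, 0, 0, 0], [0, 0, 0, 0, 0, 0, 0]], "grip_force": 15}}

```text
time: 2.65
position: [0.3977, 0.2831, 0.0378]
tool_rot: [-0.016, 3.14, 0.002]
ft_force: [0.7, 0.8, -0.9]
grip_width: 0.305
grip_force: 0.0
```

{"name": "jog_arm", "arguments": {"commands": [[0, 0, 0, 0, 0, 0, 0], [0, 0, 0, 0, 0, 0, 0], [0, 0, 0, 0, 0, 0, 0], [0, 0, 0, 0, 0, 0, 0], [0, 0, 0, 0, 0, 0, 0]]}}

```text
time: 3.07
position: [0.397, 0.2811, 0.0362]
tool_rot: [0.015, -3.141, 0.003]
ft_force: [0.5, -4.8, -0.3]
grip_width: 0.079
grip_force: 14.6
```

{"name": "jog_arm", "arguments": {"commands": [[0, 0, -0.001, 0.016, 0, 0, 0], [0, 0, -0.005, 0.032, 0, 0, 0], [0, 0, -0.011, 0.048, 0, 0, 0], [0, 0, -0.019, 0.062, 0, 0, 0], [0, 0, -0.03, 0.074, 0, 0, 0]]}}

```text
time: 3.48
position: [0.3971, 0.259, 0.0696]
tool_rot: [0.011, -3.139, 0.02]
ft_force: [10.2, -13.5, -24.2]
grip_width: 0.078
grip_force: 17.3
```

{"name": "jog_arm", "arguments": {"commands": [[0, 0, -0.012, 0.012, 0, 0, 0], [0, 0, -0.024, 0.02, 0, 0, 0], [0, 0, -0.04, 0.028, 0, 0, 0], [0, 0, -0.046, 0.031, 0, 0, 0], [0, 0, -0.046, 0.031, 0, 0, 0]]}}

```text
time: 3.9
position: [0.3979, 0.2468, 0.0877]
tool_rot: [-0.016, 3.138, 0.008]
ft_force: [8.4, 7.3, -17.4]
grip_width: 0.088
grip_force: 16.0
```

{"name": "jog_arm", "arguments": {"commands": [[0, 0, 0, 0, 0, 0, 0], [0, 0, 0, 0, 0, 0, 0], [0, 0, 0, 0, 0, 0, 0], [0, 0, 0, 0, 0, 0, 0], [0, 0, 0, 0, 0, 0, 0]]}}

```text
time: 4.32
position: [0.398, 0.2468, 0.0877]
tool_rot: [-0.017, 3.138, 0.006]
ft_force: [7.0, 6.1, -18.3]
grip_width: 0.087
grip_force: 16.0
```

{"name": "jog_arm", "arguments": {"commands": [[0.4, 0, 0, -0.005, 0, 0, 0], [0.4, 0, 0, -0.005, 0, 0, 0], [0.4, 0, 0, -0.005, 0, 0, 0], [0.4, 0, 0, 0.05, 0, 0, 0], [0.4, 0, 0, 0.12, 0, 0, 0]]}}

```text
time: 4.73
position: [0.3947, 0.2432, 0.1475]
tool_rot: [0.016, -3.136, 0.006]
ft_force: [0.9, 0.6, 0.6]
grip_width: 0.361
grip_force: 0.0
```

{"name": "jog_arm", "arguments": {"commands": [[0.4, 0, 0, 0.08, 0, 0, 0], [0.4, 0.05, 0, 0.16, 0, 0, 0], [0.4, 0.1, 0, 0.22, 0, 0, 0], [0.4, 0.16, 0, 0.24, 0, 0, 0], [0.4, 0.22, 0, 0.24, 0, 0, 0]]}}

```text
time: 5.15
position: [0.5099, 0.2458, 0.2747]
tool_rot: [-0.018, 3.134, 0.009]
ft_force: [0.6, 0.4, -0.1]
grip_width: 0.4
grip_force: 0.0
```

{"name": "jog_arm", "arguments": {"commands": [[0.4, 0.08, 0, 0, 0, 0, 0], [0.4, 0.16, 0, 0, 0, 0, 0], [0.4, 0.22, 0, 0, 0, 0, 0], [0.4, 0.22, 0, 0, 0, 0, 0], [0.4, 0.22, 0, 0, 0, 0, 0]]}}

```text
time: 5.57
position: [0.6176, 0.2439, 0.2677]
tool_rot: [0.014, -3.139, 0.002]
ft_force: [-0.8, 0.5, -0.6]
grip_width: 0.404
grip_force: 0.0
```

{"name": "jog_arm", "arguments": {"commands": [[0.4, 0, 0, 0, 0, 0, 0], [0.4, 0, 0, 0, 0, 0, 0], [0.4, 0, 0, 0, 0, 0, 0], [0.4, 0, 0, 0, 0, 0, 0], [0.4, 0, 0, 0, 0, 0, 0]]}}

```text
time: 5.98
position: [0.6164, 0.2449, 0.2699]
tool_rot: [-0.017, 3.141, 0.002]
ft_force: [-1.0, -0.2, 0.4]
grip_width: 0.399
grip_force: 0.0
```

```bash
python3 - <<'E'
from h import *
st()
im=save("wrist","w2")[:,:,::-1].copy();save("top","t2")
c=[.5349,.1983,.0111]
for l in([.5295,.3048,.087],[.5295,.1973,.087],W(c,[-.13,.05,.101]),W(c,[-.13,.085,.05])):
    u=proj("w2",l)[0];print(l,u.round())
    cv2.circle(im,tuple(int(i) for i in u),4,(0,0,255),1)
t=cv2.imread("pics/t2.png")[130:230,350:470]
t=cv2.resize(t,(480,400),interpolation=cv2.INTER_CUBIC);im[:200,:240]=cv2.resize(t,(240,200))
cv2.imwrite("pics/w2o.png",im)
E
```

```text
{'time': 5.983, 'joint_positions': [-0.658, 0.337, 0.319, 1.354, -0.105, 1.465, 1.237], 'qd': [0.002, 0.009, 0.001, -0.004, 0.0, 0.0, -0.0], 'joint_torque': [-0.027, -48.547, 3.524, -31.489, 0.016, 0.084, -0.001], 'position': [0.616, 0.245, 0.27], 'tool_rot': [-0.017, 3.141, 0.002], 'ft_force': [-1.001, -0.235, 0.351], 'torque': [-0.035, 0.001, 0.061], 'grip_force': 0.0, 'grip_width': 0.399}
[0.5295, 0.3048, 0.087] [374. 113.]
[0.5295, 0.1973, 0.087] [281. 112.]
[0.40435302 0.24685395 0.101     ] [326. -16.]
[0.40396453 0.28185179 0.05      ] [355.   4.]
```

View pics/w2o.png

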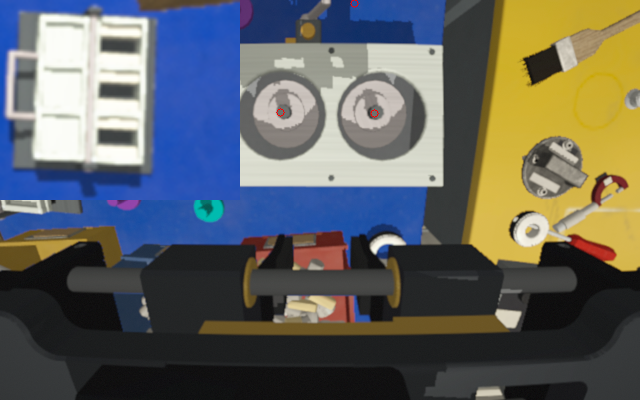

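{"name": "jog_arm", "arguments": {"commands": [[0.4, -0.06, 0.04, -0.04, 0, 0, 0], [0.4, -0.12, 0.08, -0.1, 0, 0, 0], [0.4, -0.174, 0.12, -0.16, 0, 0, 0], [0.4, -0.174, 0.12, -0.22, 0, 0, 0], [0.4, -0.174, 0.12, -0.22, 0, 0, 0]]}}

```text
time: 6.5
position: [0.5232, 0.3053, 0.1522]
tool_rot: [0.025, -3.13, 0.008]
ft_force: [-2.0, -0.2, -1.4]
grip_width: 0.402
grip_force: 0.0
```

{"name": "jog_arm", "arguments": {"commands": [[0.4, 0, 0, 0, 0, 0, 0], [0.4, 0, 0, 0, 0, 0, 0], [0.4, 0, 0, 0, 0, 0, 0], [0.4, 0, 0, 0, 0, 0, 0], [0.4, 0, 0, 0, 0, 0, 0]]}}

```text
time: 6.92
position: [0.5317, 0.3041, 0.1609]
tool_rot: [-0.013, 3.139, 0.002]
ft_force: [-0.7, 0.1, -0.1]
grip_width: 0.401
grip_force: 0.0
```

{"name": "jog_arm", "arguments": {"commands": [[0.4, 0, 0, -0.05, 0, 0, 0], [0.4, 0, 0, -0.1, 0, 0, 0], [0.4, 0, 0, -0.15, 0, 0, 0], [0.4, 0, 0, -0.19, 0, 0, 0], [0.4, 0, 0, -0.194, 0, 0, 0]]}}

```text
time: 7.33
position: [0.5296, 0.3036, 0.06]
tool_rot: [0.015, -3.14, 0.003]
ft_force: [-0.5, -0.4, 0.6]
grip_width: 0.398
grip_force: 0.0
```

{"name": "jog_arm", "arguments": {"commands": [[0.0, 0, 0, 0, 0, 0, 0], [0.0, 0, 0, 0, 0, 0, 0], [0, 0, 0, 0, 0, 0, 0], [0, 0, 0, 0, 0, 0, 0], [0, 0, 0, 0, 0, 0, 0]], "grip_force": 25}}

```text
time: 7.75
position: [0.5308, 0.3051, 0.0634]
tool_rot: [-0.016, 3.14, 0.002]
ft_force: [0.2, 0.7, 2.5]
grip_width: 0.172
grip_force: 25.0
```

{"name": "jog_arm", "arguments": {"commands": [[0.0, 0, 0, 0, 0, 0, 0], [0.0, 0, 0, 0, 0, 0, 0], [0, 0, 0, 0, 0, 0, 0], [0, 0, 0, 0, 0, 0, 0], [0, 0, 0, 0, 0, 0, 0]], "grip_force": 40}}

```text
time: 8.17
position: [0.5308, 0.3051, 0.0634]
tool_rot: [-0.016, 3.14, 0.002]
ft_force: [0.5, 0.3, 5.1]
grip_width: 0.172
grip_force: 40.0
```

{"name": "jog_arm", "arguments": {"commands": [[0, 0, 0, 0.04, 0, 0, 0], [0, 0, 0, 0.08, 0, 0, 0], [0, 0, 0, 0.14, 0, 0, 0], [0, 0, 0, 0.2, 0, 0, 0], [0, 0, 0, 0.26, 0, 0, 0]]}}

```text
time: 8.58
position: [0.5293, 0.304, 0.1925]
tool_rot: [0.016, -3.14, 0.002]
ft_force: [1.4, 0.4, -1.2]
grip_width: 0.181
grip_force: 4.0
```

{"name": "jog_arm", "arguments": {"commands": [[0, 0, 0, 0.05, 0, 0, 0], [0, 0, 0, 0.1, 0, 0, 0], [0, 0, 0, 0.15, 0, 0, 0], [0, 0.02, -0.04, 0.17, 0, 0, 0], [0, 0.04, -0.1, 0.17, 0, 0, 0]]}}

```text
time: 9.0
position: [0.5499, 0.2587, 0.2799]
tool_rot: [-0.028, 3.138, 0.007]
ft_force: [1.1, 0.7, -1.1]
grip_width: 0.173
grip_force: 40.0
```

{"name": "jog_arm", "arguments": {"commands": [[0, 0.02, -0.07, 0, 0, 0, 0], [0, 0.04, -0.14, 0, 0, 0, -0.04], [0, 0.06, -0.21, 0, 0, 0, -0.08], [0, 0.08, -0.28, 0, 0, 0, -0.12], [0, 0.1, -0.35, 0, 0, 0, -0.158]]}}

```text
time: 9.42
position: [0.5997, 0.0777, 0.2765]
tool_rot: [-0.115, -3.138, 0.0]
ft_force: [0.6, 0.6, -0.7]
grip_width: 0.169
grip_force: 40.0
```

{"name": "jog_arm", "arguments": {"commands": [[0, 0.02, -0.07, 0, 0, 0, 0], [0, 0.04, -0.14, 0, 0, 0, 0], [0, 0.06, -0.21, 0, 0, 0, 0], [0, 0.08, -0.28, 0, 0, 0, 0], [0, 0.1, -0.35, 0, 0, 0, 0]]}}

```text
time: 9.83
position: [0.6498, -0.0971, 0.2764]
tool_rot: [-0.113, -3.138, -0.0]
ft_force: [1.1, -0.3, -0.3]
grip_width: 0.17
grip_force: 40.0
```

{"name": "jog_arm", "arguments": {"commands": [[0, 0.02, -0.07, 0, 0, 0, 0], [0, 0.04, -0.13, 0, 0, 0, 0], [0, 0.05, -0.17, 0, 0, 0, 0], [0, 0.06, -0.19, 0, 0, 0, 0], [0, 0.06, -0.19, 0, 0, 0, 0]]}}

```text
time: 10.25
position: [0.6795, -0.1938, 0.2759]
tool_rot: [-0.121, -3.137, 0.003]
ft_force: [-1.1, 0.4, -0.5]
grip_width: 0.173
grip_force: 40.0
```

{"name": "jog_arm", "arguments": {"commands": [[0, 0, 0, 0, 0, 0, 0], [0, 0, 0, 0, 0, 0, 0], [0, 0, 0, 0, 0, 0, 0], [0, 0, 0, 0, 0, 0, 0], [0, 0, 0, 0, 0, 0, 0]]}}

```text
time: 10.67
position: [0.6802, -0.189, 0.2774]
tool_rot: [0.111, 3.139, 0.001]
ft_force: [0.1, -0.4, -1.4]
grip_width: 0.168
grip_force: 40.0
```

```bash
python3 - <<'E'
from h import *
st()
im=save("wrist","w3")[:,:,::-1].copy()
j=[.5664,-.2323,-.0717]
for l in([.064,.039,.039],[0,.039,.039],[-.064,.039,.039],[.064,-.039,.04],[0,-.039,.04],[-.064,-.039,.04],[.042,.11,.05],[-.042,.11,.05],[.111,.098,.01],[-.111,.098,.01],[-.111,-.098,.01]):
    u=proj("w3",W(j,l))[0];print(l,u.round())
    cv2.circle(im,tuple(int(i) for i in u),3,(0,0,255),1)
cv2.imwrite("pics/w3o.png",im)
E
```

```text
{'time': 10.667, 'joint_positions': [-0.131, 0.461, 0.549, 1.22, -0.235, 1.522, 1.882], 'qd': [0.007, 0.002, 0.005, -0.001, -0.001, -0.001, -0.001], 'joint_torque': [-0.061, -52.847, 7.392, -31.369, 0.058, 0.065, -0.002], 'position': [0.68, -0.189, 0.277], 'tool_rot': [0.111, 3.139, 0.001], 'ft_force': [0.14, -0.389, -1.448], 'torque': [0.012, 0.047, -0.043], 'grip_force': 39.998, 'grip_width': 0.168}
[0.064, 0.039, 0.039] [313. 145.]
[0, 0.039, 0.039] [312.  95.]
[-0.064, 0.039, 0.039] [312.  42.]
[0.064, -0.039, 0.04] [256. 145.]
[0, -0.039, 0.04] [253.  96.]
[-0.064, -0.039, 0.04] [250.  43.]
[0.042, 0.11, 0.05] [366. 128.]
[-0.042, 0.11, 0.05] [369.  59.]
[0.111, 0.098, 0.01] [352. 175.]
[-0.111, 0.098, 0.01] [357.  10.]
[-0.111, -0.098, 0.01] [210.  11.]
```

View pics/w3o.png

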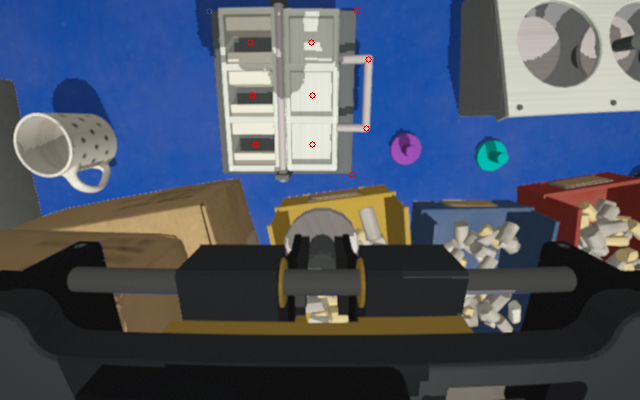

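```bash
python3 - <<'E'
from h import *
im=cv2.imread("pics/w3.png")
a=cv2.resize(im[0:180,215:375],(480,540),interpolation=cv2.INTER_CUBIC)
b=cv2.resize(im[195:335,280:365],(320,527),interpolation=cv2.INTER_CUBIC)
o=np.zeros((540,800,3),np.uint8);o[:,:480]=a;o[:527,480:]=b
cv2.imwrite("pics/c3.png",o)
# expected disc outline at nominal grip: underside 13.4mm below TCP
T=ctrl.get_state();p=np.array(T["position"]);Rm=R.from_rotvec(T["tool_rot"]).as_matrix()
for d in(.0044,.0134,.0234):
    q=[p+Rm@[.023*np.cos(t),.023*np.sin(t),d] for t in np.linspace(0,2*np.pi,4,endpoint=False)];print(d,((proj("w3",q)-[280,195])*320/85+[480,0]).round().tolist())
E
```

```text
0.0044 [[635.0, 73.0], [772.0, 203.0], [635.0, 324.0], [499.0, 203.0]]
0.0134 [[635.0, 57.0], [766.0, 181.0], [635.0, 298.0], [505.0, 182.0]]
0.0234 [[635.0, 40.0], [760.0, 159.0], [635.0, 271.0], [511.0, 159.0]]
```

View pics/c3.png

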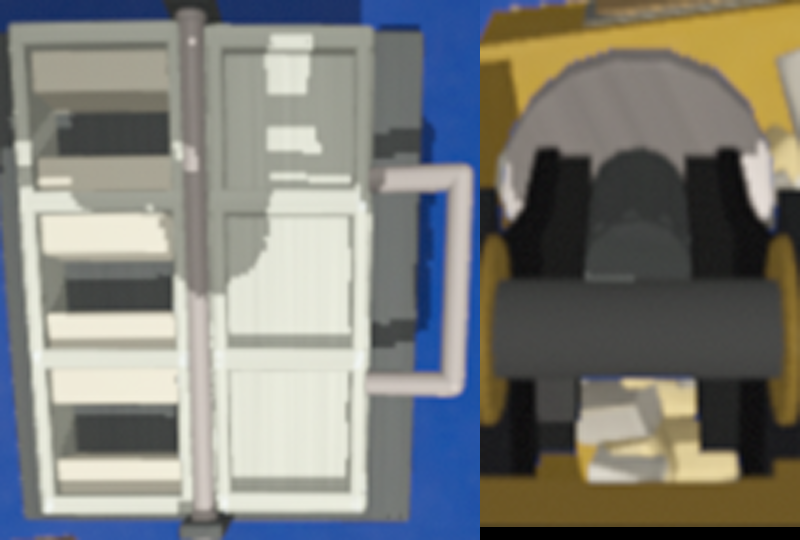

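{"name": "jog_arm", "arguments": {"commands": [[0, -0.04, -0.006, -0.06, 0, 0, 0], [0, -0.08, -0.012, -0.13, 0, 0, 0], [0, -0.096, -0.016, -0.2, 0, 0, 0], [0, -0.096, -0.016, -0.26, 0, 0, 0], [0, -0.096, -0.016, -0.294, 0, 0, 0]]}}

```text
time: 11.13
position: [0.6294, -0.1976, 0.1265]
tool_rot: [-0.114, -3.135, -0.003]
ft_force: [0.1, 0.7, -1.3]
grip_width: 0.168
grip_force: 40.0
```

{"name": "jog_arm", "arguments": {"commands": [[0, 0, 0, 0, 0, 0, 0], [0, 0, 0, 0, 0, 0, 0], [0, 0, 0, 0, 0, 0, 0], [0, 0, 0, 0, 0, 0, 0], [0, 0, 0, 0, 0, 0, 0]]}}

```text
time: 11.55
position: [0.6332, -0.1989, 0.1321]
tool_rot: [0.113, 3.136, -0.001]
ft_force: [0.3, -0.0, -0.8]
grip_width: 0.17
grip_force: 40.0
```

```bash
python3 - <<'E'
from h import *
for i in range(4):
    s=ctrl.get_state();print(np.round(s["position"],4));ctrl.get_image("top")
E
```

```text
[ 0.6332 -0.1989  0.1321]
[ 0.633  -0.1988  0.1318]
[ 0.6327 -0.1987  0.1314]
[ 0.6326 -0.1986  0.1311]
```

{"name": "jog_arm", "arguments": {"commands": [[0, 0, 0, -0.04, 0, 0, 0], [0, 0, 0, -0.08, 0, 0, 0], [0, 0, 0, -0.11, 0, 0, 0], [0, 0, 0, -0.13, 0, 0, 0], [0, 0, 0, -0.13, 0, 0, 0]]}}

```text
time: 12.17
position: [0.6307, -0.1979, 0.0627]
tool_rot: [-0.114, -3.136, -0.001]
ft_force: [-0.4, -0.0, -1.2]
grip_width: 0.174
grip_force: 40.0
```

{"name": "jog_arm", "arguments": {"commands": [[0, 0, 0, -0.004, 0, 0, 0], [0, 0, 0, -0.008, 0, 0, 0], [0, 0, 0, -0.012, 0, 0, 0], [0, 0, 0, -0.016, 0, 0, 0], [0, 0, 0, -0.016, 0, 0, 0]]}}

```text
time: 12.58
position: [0.6321, -0.1984, 0.0572]
tool_rot: [0.114, 3.139, 0.0]
ft_force: [-0.3, 0.1, -1.0]
grip_width: 0.173
grip_force: 40.0
```

{"name": "jog_arm", "arguments": {"commands": [[0, 0, 0, -0.003, 0, 0, 0], [0, 0, 0, -0.006, 0, 0, 0], [0, 0, 0, -0.008, 0, 0, 0], [0, 0, 0, -0.008, 0, 0, 0], [0, 0, 0, -0.008, 0, 0, 0]]}}

```text
time: 13.0
position: [0.632, -0.1984, 0.053]
tool_rot: [-0.114, -3.139, -0.0]
ft_force: [-0.1, 0.1, -1.5]
grip_width: 0.173
grip_force: 40.0
```

{"name": "jog_arm", "arguments": {"commands": [[0, 0, 0, -0.002, 0, 0, 0], [0.35, 0, 0, -0.002, 0, 0, 0], [0.35, 0, 0, -0.002, 0, 0, 0], [0.35, 0, 0, -0.002, 0, 0, 0], [0.35, 0, 0, -0.002, 0, 0, 0]]}}

```text
time: 13.42
position: [0.6321, -0.1985, 0.0521]
tool_rot: [0.114, 3.139, 0.0]
ft_force: [-0.1, 1.0, -0.0]
grip_width: 0.332
grip_force: 0.0
```

{"name": "jog_arm", "arguments": {"commands": [[0.35, 0, 0, 0.04, 0, 0, 0], [0.35, 0, 0, 0.1, 0, 0, 0], [0.35, 0, 0, 0.18, 0, 0, 0], [0.35, 0, 0, 0.26, 0, 0, 0], [0.35, 0, 0, 0.34, 0, 0, 0]]}}

```text
time: 13.83
position: [0.6316, -0.1985, 0.2237]
tool_rot: [-0.114, -3.139, -0.0]
ft_force: [0.8, -0.7, -0.3]
grip_width: 0.347
grip_force: 0.0
```

{"name": "jog_arm", "arguments": {"commands": [[0.35, 0.06, 0, 0.04, 0, 0, 0], [0.35, 0.1, 0.01, 0.08, 0, 0, 0], [0.35, 0.1, 0.01, 0.1, 0, 0, 0], [0.35, 0.1, 0.01, 0.1, 0, 0, 0], [0.35, 0.1, 0.01, 0.1, 0, 0, 0]]}}

```text
time: 14.25
position: [0.6814, -0.1941, 0.2717]
tool_rot: [-0.115, -3.139, 0.001]
ft_force: [0.2, 0.3, -0.6]
grip_width: 0.352
grip_force: 0.0
```

```bash
python3 - <<'E'
from h import *
st()
im=save("wrist","w4")[:,:,::-1].copy()
j=[.5664,-.2323,-.0717]
for k,x in((1,.064),(2,0),(3,-.064)): print(k,proj("w4",[W(j,[x,.039,.076]),W(j,[x,.039,.048]),W(j,[x,.039,.039])]).round().tolist())
cv2.imwrite("pics/w4c.png",cv2.resize(im[0:200,205:405],(600,600),interpolation=cv2.INTER_CUBIC))
E
```

```text
{'time': 14.25, 'joint_positions': [-0.126, 0.47, 0.553, 1.221, -0.24, 1.515, 1.889], 'qd': [0.002, 0.001, 0.005, 0.043, -0.002, -0.002, 0.0], 'joint_torque': [-0.761, -53.526, 7.168, -32.398, -0.044, 0.054, -0.004], 'position': [0.681, -0.194, 0.272], 'tool_rot': [-0.115, -3.139, 0.001], 'ft_force': [0.236, 0.333, -0.563], 'torque': [-0.011, 0.048, 0.028], 'grip_force': 0.0, 'grip_width': 0.352}
1 [[316.0, 146.0], [316.0, 144.0], [316.0, 144.0]]
2 [[315.0, 91.0], [316.0, 93.0], [316.0, 94.0]]
3 [[315.0, 31.0], [315.0, 38.0], [316.0, 40.0]]
```

View pics/w4c.png

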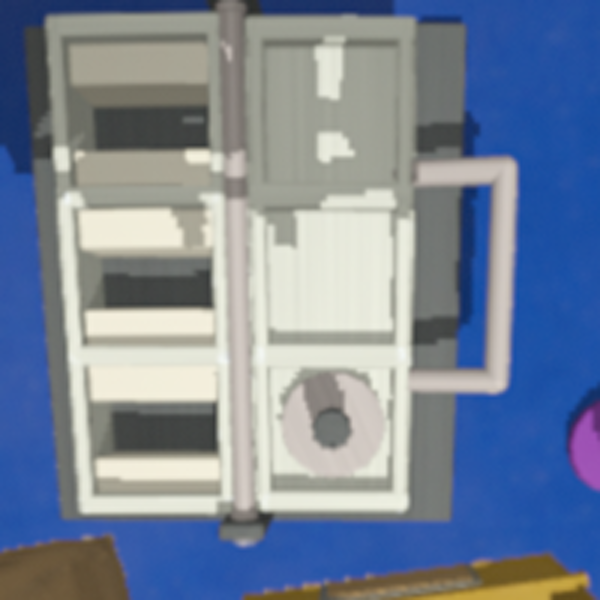

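Disc 1 sits flat and centred in bay 1 (crop (332,425)), and the plate is open. Going for disc 2.

{"name": "jog_arm", "arguments": {"commands": [[0.4, -0.03, 0.08, 0, 0, 0, 0.04], [0.4, -0.06, 0.155, 0, 0, 0, 0.08], [0.4, -0.09, 0.23, 0, 0, 0, 0.12], [0.4, -0.12, 0.305, 0, 0, 0, 0.158], [0.4, -0.15, 0.385, 0, 0, 0, 0.158]]}}

```text
time: 14.72
position: [0.6048, -0.0014, 0.2704]
tool_rot: [0.015, -3.139, 0.0]
ft_force: [0.5, -0.1, 0.4]
grip_width: 0.399
grip_force: 0.0
```

{"name": "jog_arm", "arguments": {"commands": [[0.4, -0.03, 0.08, 0, 0, 0, 0], [0.4, -0.06, 0.16, 0, 0, 0, 0], [0.4, -0.1, 0.24, 0, 0, 0, 0], [0.4, -0.13, 0.32, 0, 0, 0, 0], [0.4, -0.154, 0.4, 0, 0, 0, 0]]}}

```text
time: 15.13
position: [0.5296, 0.1924, 0.2708]
tool_rot: [0.015, -3.139, 0.001]
ft_force: [0.5, 0.3, -0.1]
grip_width: 0.402
grip_force: 0.0
```

{"name": "jog_arm", "arguments": {"commands": [[0.4, 0, 0, -0.07, 0, 0, 0], [0.4, 0, 0, -0.14, 0, 0, 0], [0.4, 0, 0, -0.2, 0, 0, 0], [0.4, 0, 0, -0.22, 0, 0, 0], [0.4, 0, 0, -0.22, 0, 0, 0]]}}

```text
time: 15.55
position: [0.5291, 0.1904, 0.1582]
tool_rot: [0.015, -3.135, 0.005]
ft_force: [-0.6, -0.4, 0.1]
grip_width: 0.399
grip_force: 0.0
```

{"name": "jog_arm", "arguments": {"commands": [[0.4, 0, 0, 0, 0, 0, 0], [0.4, 0, 0, 0, 0, 0, 0], [0.4, 0, 0, 0, 0, 0, 0], [0.4, 0, 0, 0, 0, 0, 0], [0.4, 0, 0, 0, 0, 0, 0]]}}

```text
time: 15.97
position: [0.533, 0.1923, 0.1634]
tool_rot: [-0.016, 3.14, 0.002]
ft_force: [0.1, -0.5, 0.2]
grip_width: 0.401
grip_force: 0.0
```

{"name": "jog_arm", "arguments": {"commands": [[0.4, -0.002, 0.012, -0.03, 0, 0, 0], [0.4, -0.002, 0.012, -0.08, 0, 0, 0], [0.4, -0.002, 0.012, -0.13, 0, 0, 0], [0.4, -0.002, 0.012, -0.18, 0, 0, 0], [0.4, -0.002, 0.012, -0.196, 0, 0, 0]]}}

```text
time: 16.38
position: [0.5291, 0.1973, 0.0609]
tool_rot: [0.017, -3.137, 0.003]
ft_force: [-1.1, -0.3, 0.5]
grip_width: 0.403
grip_force: 0.0
```

{"name": "jog_arm", "arguments": {"commands": [[0.0, 0, 0, 0, 0, 0, 0], [0.0, 0, 0, 0, 0, 0, 0], [0, 0, 0, 0, 0, 0, 0], [0, 0, 0, 0, 0, 0, 0], [0, 0, 0, 0, 0, 0, 0]]}}

```text
time: 16.8
position: [0.5327, 0.1987, 0.066]
tool_rot: [-0.016, 3.138, 0.003]
ft_force: [0.5, -0.4, 3.1]
grip_width: 0.17
grip_force: 40.0
```

{"name": "jog_arm", "arguments": {"commands": [[0.0, 0, 0, 0, 0, 0, 0], [0.0, 0, 0, 0, 0, 0, 0], [0, 0, 0, 0, 0, 0, 0], [0, 0, 0, 0, 0, 0, 0], [0, 0, 0, 0, 0, 0, 0]]}}

```text
time: 17.22
position: [0.5326, 0.1987, 0.066]
tool_rot: [-0.016, 3.138, 0.003]
ft_force: [-0.6, -0.5, 6.1]
grip_width: 0.171
grip_force: 40.0
```

{"name": "jog_arm", "arguments": {"commands": [[0, 0, 0, 0.04, 0, 0, 0], [0, 0, 0, 0.09, 0, 0, 0], [0, 0, 0, 0.15, 0, 0, 0], [0, 0, 0, 0.21, 0, 0, 0], [0, 0, 0, 0.27, 0, 0, 0]]}}

```text
time: 17.63
position: [0.5308, 0.1977, 0.2003]
tool_rot: [0.016, -3.141, 0.0]
ft_force: [0.7, 0.4, -0.9]
grip_width: 0.171
grip_force: 40.0
```

{"name": "jog_arm", "arguments": {"commands": [[0, 0.01, -0.05, 0, 0, 0, 0], [0, 0.02, -0.12, 0, 0, 0, -0.04], [0, 0.03, -0.19, 0, 0, 0, -0.08], [0, 0.04, -0.26, 0, 0, 0, -0.12], [0, 0.04, -0.34, 0, 0, 0, -0.158]]}}

```text
time: 18.05
position: [0.5515, 0.0276, 0.1992]
tool_rot: [0.112, 3.139, 0.001]
ft_force: [1.8, 0.2, -1.4]
grip_width: 0.172
grip_force: 40.0
```

{"name": "jog_arm", "arguments": {"commands": [[0, 0.01, -0.08, 0, 0, 0, 0], [0, 0.02, -0.16, 0, 0, 0, 0], [0, 0.03, -0.24, 0, 0, 0, 0], [0, 0.03, -0.32, 0, 0, 0, 0], [0, 0.03, -0.4, 0, 0, 0, 0]]}}

```text
time: 18.47
position: [0.5659, -0.1737, 0.1991]
tool_rot: [0.113, 3.139, 0.0]
ft_force: [1.1, 0.5, -1.9]
grip_width: 0.171
grip_force: 40.0
```

{"name": "jog_arm", "arguments": {"commands": [[0, 0, -0.02, 0, 0, 0, 0], [0, 0, -0.04, 0, 0, 0, 0], [0, 0, -0.044, 0, 0, 0, 0], [0, 0, -0.044, 0, 0, 0, 0], [0, 0, -0.044, 0, 0, 0, 0]]}}

```text
time: 18.88
position: [0.5667, -0.1916, 0.1988]
tool_rot: [-0.109, -3.139, -0.002]
ft_force: [0.7, 0.4, -1.2]
grip_width: 0.169
grip_force: 40.0
```

{"name": "jog_arm", "arguments": {"commands": [[0, 0, 0, 0, 0, 0, 0], [0, 0, 0, 0, 0, 0, 0], [0, 0, 0, 0, 0, 0, 0], [0, 0, 0, 0, 0, 0, 0], [0, 0, 0, 0, 0, 0, 0]]}}

```text
time: 19.3
position: [0.5663, -0.1935, 0.1991]
tool_rot: [0.113, 3.139, 0.0]
ft_force: [-0.3, 0.3, -1.2]
grip_width: 0.171
grip_force: 40.0
```

{"name": "jog_arm", "arguments": {"commands": [[0, 0.003, 0, -0.07, 0, 0, 0], [0, 0.003, 0, -0.14, 0, 0, 0], [0, 0.003, 0, -0.2, 0, 0, 0], [0, 0.003, 0, -0.25, 0, 0, 0], [0, 0.003, 0, -0.27, 0, 0, 0]]}}

```text
time: 19.72
position: [0.5673, -0.1933, 0.0618]
tool_rot: [-0.113, -3.138, -0.001]
ft_force: [1.9, 0.4, 14.3]
grip_width: 0.171
grip_force: 40.3
```

{"name": "jog_arm", "arguments": {"commands": [[0, 0, 0, -0.004, 0, 0, 0], [0, 0, 0, -0.008, 0, 0, 0], [0, 0, 0, -0.012, 0, 0, 0], [0, 0, 0, -0.014, 0, 0, 0], [0, 0, 0, -0.014, 0, 0, 0]]}}

```text
time: 20.13
position: [0.5693, -0.1939, 0.0598]
tool_rot: [0.113, 3.137, 0.001]
ft_force: [-1.6, 2.0, 9.3]
grip_width: 0.17
grip_force: 40.0
```

{"name": "jog_arm", "arguments": {"commands": [[0, 0, 0, -0.002, 0, 0, 0], [0, 0, 0, -0.004, 0, 0, 0], [0, 0, 0, -0.004, 0, 0, 0], [0, 0, 0, -0.004, 0, 0, 0], [0, 0, 0, -0.004, 0, 0, 0]]}}

```text
time: 20.55
position: [0.5703, -0.194, 0.0585]
tool_rot: [0.113, 3.135, 0.001]
ft_force: [-1.1, 1.3, 9.2]
grip_width: 0.171
grip_force: 40.0
```

{"name": "jog_arm", "arguments": {"commands": [[0.35, 0, 0, 0, 0, 0, 0], [0.35, 0, 0, 0, 0, 0, 0], [0.35, 0, 0, 0, 0, 0, 0], [0.35, 0, 0, 0.02, 0, 0, 0], [0.35, 0, 0, 0.06, 0, 0, 0]]}}

```text
time: 20.97
position: [0.5656, -0.1933, 0.0834]
tool_rot: [-0.114, -3.134, -0.001]
ft_force: [-0.7, -0.2, 0.3]
grip_width: 0.341
grip_force: 0.0
```

{"name": "jog_arm", "arguments": {"commands": [[0.35, 0, 0, 0.08, 0, 0, 0], [0.35, 0.08, 0, 0.16, 0, 0, 0], [0.35, 0.15, 0, 0.24, 0, 0, 0], [0.35, 0.2, 0, 0.32, 0, 0, 0], [0.35, 0.22, 0, 0.37, 0, 0, 0]]}}

```text
time: 21.38
position: [0.6706, -0.1931, 0.2574]
tool_rot: [-0.112, -3.139, -0.0]
ft_force: [0.2, -0.2, -0.0]
grip_width: 0.351
grip_force: 0.0
```

{"name": "jog_arm", "arguments": {"commands": [[0.35, 0, 0, 0, 0, 0, 0], [0.35, 0, 0, 0, 0, 0, 0], [0.35, 0, 0, 0, 0, 0, 0], [0.35, 0, 0, 0, 0, 0, 0], [0.35, 0, 0, 0, 0, 0, 0]]}}

```text
time: 21.8
position: [0.6684, -0.1939, 0.2543]
tool_rot: [-0.115, -3.137, -0.001]
ft_force: [0.5, 0.4, 0.0]
grip_width: 0.349
grip_force: 0.0
```

```bash
python3 - <<'E'
from h import *
s=ctrl.get_state();print(s["position"],s["tool_rot"])
im=save("wrist","w5")[:,:,::-1].copy()
cv2.imwrite("pics/w5c.png",cv2.resize(im[0:200,205:405],(600,600),interpolation=cv2.INTER_CUBIC))
E
```

```text
[ 0.66835127 -0.19387883  0.25428071] [-1.14786648e-01 -3.13673448e+00 -1.35660629e-03]
```

View pics/w5c.png

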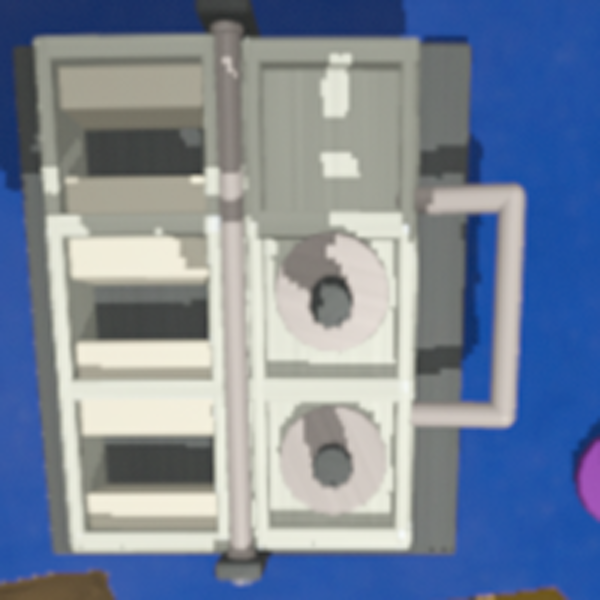

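Disc 2 leans: its −x edge is on the wall at crop (332,232). I'll re-grip the knob, move +x and let it drop.

```bash
python3 - <<'E'
from h import *
for z in(.076,.082,.086):print(z,px("w5",315.5,99.5,z).round(4))
print("disc1 knob",px("w5",332/3+205,464/3,.076).round(4), "disc1 seen; bay1 est",W([.5664,-.2323,-.0717],[.064,.039,0]),W([.5664,-.2323,-.0717],[0,.039,0]))
# disc2 edges at mid height .05/.055: left,right,top,bottom
for u,v in((275,292),(389,292),(332,231),(332,350)):print(px("w5",u/3+205,v/3,.055).round(4))
for u,v in((280,458),(386,458),(333,405),(333,513)):print("d1",px("w5",u/3+205,v/3,.048).round(4))
E
```

```text
0.076 [ 0.5665 -0.1932  0.076 ]
0.082 [ 0.5669 -0.1931  0.082 ]
0.086 [ 0.5672 -0.193   0.086 ]
disc1 knob [ 0.628  -0.1978  0.076 ] disc1 seen; bay1 est [ 0.63302947 -0.19798507  0.        ] [ 0.5691939 -0.1934002  0.       ]
[ 0.5608 -0.2156  0.055 ]
[ 0.5642 -0.1705  0.055 ]
[ 0.5399 -0.1913  0.055 ]
[ 0.5847 -0.1948  0.055 ]
d1 [ 0.6268 -0.2204  0.048 ]
d1 [ 0.6302 -0.1756  0.048 ]
d1 [ 0.6067 -0.1963  0.048 ]
d1 [ 0.6519 -0.1998  0.048 ]
```

{"name": "jog_arm", "arguments": {"commands": [[0.35, -0.06, 0, -0.04, 0, 0, 0], [0.35, -0.12, 0, -0.1, 0, 0, 0], [0.35, -0.18, 0.001, -0.16, 0, 0, 0], [0.35, -0.199, 0.001, -0.24, 0, 0, 0], [0.35, -0.199, 0.001, -0.26, 0, 0, 0]]}}

```text
time: 22.27
position: [0.5632, -0.1923, 0.1199]
tool_rot: [-0.117, -3.129, -0.006]
ft_force: [-0.4, 0.8, -0.5]
grip_width: 0.35
grip_force: 0.0
```

{"name": "jog_arm", "arguments": {"commands": [[0.35, 0, 0, -0.04, 0, 0, 0], [0.35, 0, 0, -0.08, 0, 0, 0], [0.35, 0, 0, -0.1, 0, 0, 0], [0.35, 0, 0, -0.1, 0, 0, 0], [0.35, 0, 0, -0.1, 0, 0, 0]]}}

```text
time: 22.68
position: [0.5709, -0.1935, 0.0761]
tool_rot: [-0.113, -3.139, 0.001]
ft_force: [0.2, -1.0, 0.8]
grip_width: 0.351
grip_force: 0.0
```

{"name": "jog_arm", "arguments": {"commands": [[0.1, 0, 0, 0, 0, 0, 0], [0, 0, 0, 0, 0, 0, 0], [0, 0, 0, 0, 0, 0, 0], [0, 0, 0, 0, 0, 0, 0], [0, 0, 0, 0, 0, 0, 0]], "grip_force": 8}}

```text
time: 23.1
position: [0.571, -0.1937, 0.0768]
tool_rot: [0.114, 3.137, -0.0]
ft_force: [-0.3, 0.5, 2.4]
grip_width: 0.172
grip_force: 8.0
```

{"name": "jog_arm", "arguments": {"commands": [[0, 0.003, 0, 0, 0, 0, 0], [0, 0.006, 0, 0, 0, 0, 0], [0, 0.009, 0, 0, 0, 0, 0], [0, 0.011, 0, 0, 0, 0, 0], [0, 0.011, 0, 0, 0, 0, 0]]}}

```text
time: 23.52
position: [0.5761, -0.194, 0.0772]
tool_rot: [0.114, 3.139, -0.0]
ft_force: [-2.7, -0.8, 7.8]
grip_width: 0.169
grip_force: 8.0
```

{"name": "jog_arm", "arguments": {"commands": [[0, 0, 0, -0.003, 0, 0, 0], [0, 0, 0, -0.006, 0, 0, 0], [0, 0, 0, -0.009, 0, 0, 0], [0, 0, 0, -0.012, 0, 0, 0], [0, 0, 0, -0.012, 0, 0, 0]]}}

```text
time: 23.93
position: [0.5762, -0.1942, 0.0714]
tool_rot: [0.114, 3.138, -0.0]
ft_force: [-1.8, -0.7, 9.0]
grip_width: 0.175
grip_force: 8.0
```

{"name": "jog_arm", "arguments": {"commands": [[0.35, 0, 0, 0, 0, 0, 0], [0.35, 0, 0, 0, 0, 0, 0], [0.35, 0, 0, 0, 0, 0, 0], [0.35, 0, 0, 0.03, 0, 0, 0], [0.35, 0, 0, 0.08, 0, 0, 0]]}}

```text
time: 24.35
position: [0.5733, -0.1923, 0.1069]
tool_rot: [-0.113, -3.133, -0.002]
ft_force: [-0.6, -0.8, 1.1]
grip_width: 0.342
grip_force: 0.0
```

{"name": "jog_arm", "arguments": {"commands": [[0.35, 0.05, 0, 0.08, 0, 0, 0], [0.35, 0.1, 0, 0.16, 0, 0, 0], [0.35, 0.15, 0, 0.24, 0, 0, 0], [0.35, 0.19, 0, 0.28, 0, 0, 0], [0.35, 0.19, 0, 0.28, 0, 0, 0]]}}

```text
time: 24.77
position: [0.6774, -0.1924, 0.2563]
tool_rot: [0.107, 3.128, -0.004]
ft_force: [-0.2, 0.8, 0.1]
grip_width: 0.349
grip_force: 0.0
```

{"name": "jog_arm", "arguments": {"commands": [[0.35, 0, 0, 0, 0, 0, 0], [0.35, 0, 0, 0, 0, 0, 0], [0.35, 0, 0, 0, 0, 0, 0], [0.35, 0, 0, 0, 0, 0, 0], [0.35, 0, 0, 0, 0, 0, 0]]}}

```text
time: 25.18
position: [0.6695, -0.1934, 0.2485]
tool_rot: [-0.115, -3.137, -0.001]
ft_force: [-0.2, 0.2, 0.8]
grip_width: 0.349
grip_force: 0.0
```

```bash
python3 - <<'E'
from h import *
s=ctrl.get_state();print(s["position"],s["tool_rot"])
im=save("wrist","w6")[:,:,::-1].copy()
cv2.imwrite("pics/w6c.png",cv2.resize(im[0:200,205:405],(600,600),interpolation=cv2.INTER_CUBIC))
E
```

```text
[ 0.66949911 -0.19335544  0.24845162] [-1.14665217e-01 -3.13725118e+00 -1.45038767e-03]
```

View pics/w6c.png

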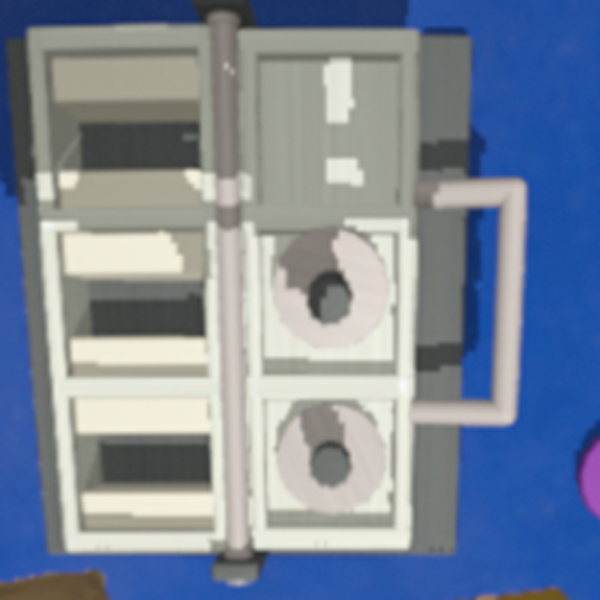

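{"name": "jog_arm", "arguments": {"commands": [[0.35, -0.06, 0, -0.03, 0, 0, 0], [0.35, -0.12, 0, -0.08, 0, 0, 0], [0.35, -0.18, 0, -0.14, 0, 0, 0], [0.35, -0.202, 0, -0.22, 0, 0, 0], [0.35, -0.202, 0, -0.25, 0, 0, 0]]}}

```text
time: 25.65
position: [0.5633, -0.1928, 0.12]
tool_rot: [-0.117, -3.132, -0.005]
ft_force: [-0.6, 1.0, -1.0]
grip_width: 0.351
grip_force: 0.0
```

{"name": "jog_arm", "arguments": {"commands": [[0.35, 0, 0, -0.04, 0, 0, 0], [0.35, 0, 0, -0.08, 0, 0, 0], [0.35, 0, 0, -0.105, 0, 0, 0], [0.35, 0, 0, -0.105, 0, 0, 0], [0.35, 0, 0, -0.105, 0, 0, 0]]}}

```text
time: 26.07
position: [0.5693, -0.1934, 0.072]
tool_rot: [-0.114, -3.138, -0.0]
ft_force: [0.1, -0.7, 0.9]
grip_width: 0.35
grip_force: 0.0
```

{"name": "jog_arm", "arguments": {"commands": [[0.1, 0, 0, 0, 0, 0, 0], [0, 0, 0, 0, 0, 0, 0], [0, 0, 0, 0, 0, 0, 0], [0, 0, 0, 0, 0, 0, 0], [0, 0, 0, 0, 0, 0, 0]], "grip_force": 15}}

```text
time: 26.48
position: [0.5706, -0.1937, 0.0733]
tool_rot: [0.114, 3.137, -0.0]
ft_force: [0.6, -0.9, 3.2]
grip_width: 0.169
grip_force: 15.0
```

{"name": "jog_arm", "arguments": {"commands": [[0, 0, 0, 0.01, 0, 0, 0], [0, 0, 0, 0.02, 0, 0, 0], [0, 0, 0, 0.03, 0, 0, 0], [0, 0, 0, 0.03, 0, 0, 0], [0, 0, 0, 0.03, 0, 0, 0]]}}

```text
time: 26.9
position: [0.5699, -0.1935, 0.0877]
tool_rot: [0.113, 3.139, 0.0]
ft_force: [0.5, 0.5, -0.9]
grip_width: 0.169
grip_force: 15.0
```

```bash
python3 - <<'E'
from h import *
s=ctrl.get_state();print(s["position"],s["tool_rot"],s["grip_width"],s["ft_force"])
im=save("wrist","w7")[:,:,::-1].copy()
cv2.imwrite("pics/w7c.png",cv2.resize(im[50:350,200:450],(500,600),interpolation=cv2.INTER_CUBIC))
E
```

```text
[ 0.56994332 -0.19346693  0.08767731] [1.13494330e-01 3.13875415e+00 7.06449025e-05] 0.16887130436342945 [ 0.5487638   0.49454277 -0.90152821]
```

View pics/w7c.png

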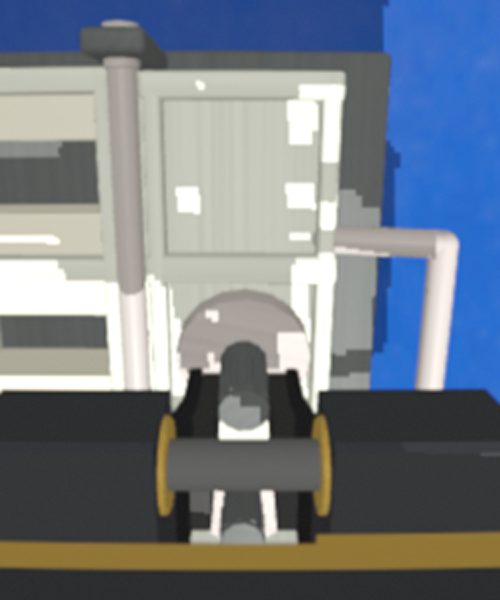

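{"name": "jog_arm", "arguments": {"commands": [[0, 0.004, 0, 0, 0, 0, 0], [0, 0.008, 0, 0, 0, 0, 0], [0, 0.008, 0, -0.004, 0, 0, 0], [0, 0.008, 0, -0.01, 0, 0, 0], [0, 0.008, 0, -0.016, 0, 0, 0]]}}

```text
time: 27.37
position: [0.5736, -0.1934, 0.0788]
tool_rot: [-0.114, -3.139, -0.0]
ft_force: [0.5, -0.5, -0.9]
grip_width: 0.17
grip_force: 15.0
```

{"name": "jog_arm", "arguments": {"commands": [[0, 0, 0, -0.004, 0, 0, 0], [0, 0, 0, -0.008, 0, 0, 0], [0, 0, 0, -0.012, 0, 0, 0], [0, 0, 0, -0.016, 0, 0, 0], [0, 0, 0, -0.016, 0, 0, 0]]}}

```text
time: 27.78
position: [0.5735, -0.194, 0.0726]
tool_rot: [-0.115, -3.139, -0.001]
ft_force: [-3.5, 0.2, 8.4]
grip_width: 0.174
grip_force: 15.0
```

{"name": "jog_arm", "arguments": {"commands": [[0, 0, 0, -0.004, 0, 0, 0], [0, 0, 0, -0.008, 0, 0, 0], [0, 0, 0, -0.01, 0, 0, 0], [0, 0, 0, -0.01, 0, 0, 0], [0, 0, 0, -0.01, 0, 0, 0]]}}

```text
time: 28.2
position: [0.5729, -0.1941, 0.0689]
tool_rot: [-0.115, -3.138, -0.002]
ft_force: [-8.0, 2.0, 16.3]
grip_width: 0.171
grip_force: 15.0
```

{"name": "jog_arm", "arguments": {"commands": [[0, -0.002, 0, 0, 0, 0, 0], [0, -0.004, 0, 0, 0, 0, 0], [0.35, -0.004, 0, 0, 0, 0, 0], [0.35, -0.004, 0, 0, 0, 0, 0], [0.35, -0.004, 0, 0, 0, 0, 0]]}}

```text
time: 28.62
position: [0.5719, -0.1934, 0.0663]
tool_rot: [0.114, 3.139, 0.0]
ft_force: [-0.1, -0.1, 0.3]
grip_width: 0.304
grip_force: 0.0
```

{"name": "jog_arm", "arguments": {"commands": [[0.35, 0, 0, 0.04, 0, 0, 0], [0.35, 0.05, 0, 0.12, 0, 0, 0], [0.35, 0.1, 0, 0.2, 0, 0, 0], [0.35, 0.15, 0, 0.28, 0, 0, 0], [0.35, 0.2, 0, 0.36, 0, 0, 0]]}}

```text
time: 29.03
position: [0.6608, -0.193, 0.2291]
tool_rot: [0.113, 3.139, 0.0]
ft_force: [1.4, -0.8, -0.3]
grip_width: 0.345
grip_force: 0.0
```

{"name": "jog_arm", "arguments": {"commands": [[0.35, 0, 0, 0, 0, 0, 0], [0.35, 0, 0, 0, 0, 0, 0], [0.35, 0, 0, 0, 0, 0, 0], [0.35, 0, 0, 0, 0, 0, 0], [0.35, 0, 0, 0, 0, 0, 0]]}}

```text
time: 29.45
position: [0.6587, -0.1933, 0.2258]
tool_rot: [-0.114, -3.137, -0.001]
ft_force: [-0.5, -0.1, -0.1]
grip_width: 0.35
grip_force: 0.0
```

```bash
python3 - <<'E'
from h import *
s=ctrl.get_state();print(s["position"],s["tool_rot"])
im=save("wrist","w8")[:,:,::-1].copy()
cv2.imwrite("pics/w8c.png",cv2.resize(im[30:190,270:370],(375,600),interpolation=cv2.INTER_CUBIC))
E
```

```text
[ 0.65871045 -0.19328232  0.22575019] [-1.14462995e-01 -3.13653860e+00 -1.36073737e-03]
```

View pics/w8c.png

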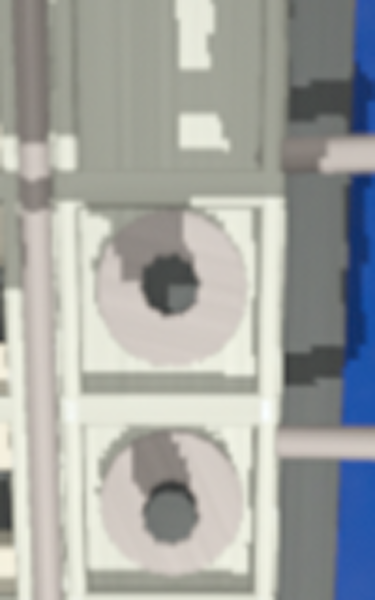

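Disc 2 is now nearly inside its bay (crop (171,287)), but it still looks slightly high. I'll fit both disc poses numerically.

```bash
cat > df.py <<'E'
from h import *
def dfit(name,sc,off,L,Rt,T,B,Kc):
    pts=np.array([L,Rt,T,B,Kc],float)/sc+np.array(off)
    def model(p):
        x,y,z,a,b=p; Rm=R.from_rotvec([a,b,0]).as_matrix(); o=np.array([x,y,z])
        ph=np.linspace(0,2*np.pi,73)
        rim=proj(name,[o+Rm@[.023*np.cos(t),.023*np.sin(t),.009] for t in ph])
        k=proj(name,o+Rm@[0,0,.037])[0]
        return rim,k
    def f(p):
        r,k=model(p)
        return [r[:,0].min()-pts[0,0],r[:,0].max()-pts[1,0],r[:,1].min()-pts[2,1],r[:,1].max()-pts[3,1],*(k-pts[4])]
    return least_squares(f,[.6,-.19,.045,0,0],x_scale=[.01,.01,.01,.1,.1])
if __name__=="__main__":
    for n,a in(("d1",((98,502),(244,502),(171,430),(171,575),(170,512))),("d2",((95,287),(247,287),(171,208),(171,366),(170,285)))):
        r=dfit("w8",3.75,(270,30),*a);print(n,r.x.round(4),r.cost.round(3))
E
python3 df.py
```

```text
d1 [ 0.6301 -0.1984  0.0377 -0.0126 -0.0532] 0.02
d2 [ 0.5645 -0.1932  0.036  -0.0075  0.0159] 0.002
```

```bash
python3 - <<'E'
from df import *
print(dfit("w5",3,(205,0),(275,292),(389,292),(332,231),(332,350),(332,300)).x.round(4))
print(dfit("w5",3,(205,0),(280,458),(386,458),(333,405),(333,513),(332,464)).x.round(4))
print(dfit("w6",3,(205,0),(272,288),(388,288),(331,226),(331,347),(331,296)).x.round(4))
print(dfit("w6",3,(205,0),(278,458),(386,458),(331,402),(331,513),(330,464)).x.round(4))
E
```

```text
[ 0.5604 -0.1932  0.039  -0.0036  0.1796]
[ 0.6304 -0.1983  0.0312 -0.0067 -0.0444]
[ 0.5605 -0.1933  0.0387 -0.0179  0.1819]
[ 0.63   -0.1978  0.034   0.0069 -0.0271]
```

Fit confirms disc 2 is flat (0.016 rad, against 0.18 before) and centred, so both discs are seated. Now the grab bar.

{"name": "jog_arm", "arguments": {"commands": [[0.3, -0.05, 0.04, -0.04, 0, 0, 0], [0.3, -0.1, 0.08, -0.1, 0, 0, 0], [0.3, -0.15, 0.12, -0.17, 0, 0, 0], [0.3, -0.171, 0.141, -0.23, 0, 0, 0], [0.3, -0.171, 0.141, -0.252, 0, 0, 0]]}}

```text
time: 29.92
position: [0.567, -0.118, 0.0952]
tool_rot: [-0.109, -3.127, -0.007]
ft_force: [-0.5, 1.1, -0.2]
grip_width: 0.3
grip_force: 0.0
```

{"name": "jog_arm", "arguments": {"commands": [[0.3, 0, 0, 0, 0, 0, 0], [0.3, 0, 0, 0, 0, 0, 0], [0.3, 0, 0, 0, 0, 0, 0], [0.3, 0, 0, 0, 0, 0, 0], [0.3, 0, 0, 0, 0, 0, 0]]}}

```text
time: 30.33
position: [0.5761, -0.124, 0.1032]
tool_rot: [0.115, 3.136, -0.001]
ft_force: [-0.2, -0.1, -0.5]
grip_width: 0.304
grip_force: 0.0
```

```bash
python3 - <<'E'
from h import *
st();save("scene","s2");save("top","t3")
E
```

```text
{'time': 30.333, 'joint_positions': [-0.321, 0.307, 0.576, 1.772, -0.185, 1.113, 1.813], 'qd': [-0.0, 0.001, -0.005, 0.013, -0.001, -0.003, -0.0], 'joint_torque': [-0.045, -39.522, 5.4, -28.119, 0.059, 0.056, 0.001], 'position': [0.576, -0.124, 0.103], 'tool_rot': [0.115, 3.136, -0.001], 'ft_force': [-0.151, -0.103, -0.461], 'torque': [0.058, 0.019, 0.034], 'grip_force': 0.0, 'grip_width': 0.304}
```

{"name": "jog_arm", "arguments": {"commands": [[0.3, 0, 0.002, -0.03, 0, 0, 0], [0.3, 0, 0.002, -0.06, 0, 0, 0], [0.3, 0, 0.002, -0.09, 0, 0, 0], [0.3, 0, 0.002, -0.12, 0, 0, 0], [0.3, 0, 0.002, -0.128, 0, 0, 0]]}}

```text
time: 30.85
position: [0.5733, -0.1218, 0.0356]
tool_rot: [-0.114, -3.136, -0.0]
ft_force: [-0.4, -0.4, -0.9]
grip_width: 0.3
grip_force: 0.0
```

{"name": "jog_arm", "arguments": {"commands": [[0.3, 0, 0, 0, 0, 0, 0], [0.1, 0, 0, 0, 0, 0, 0], [0, 0, 0, 0, 0, 0, 0], [0, 0, 0, 0, 0, 0, 0], [0, 0, 0, 0, 0, 0, 0]], "grip_force": 20}}

```text
time: 31.27
position: [0.5753, -0.1237, 0.0387]
tool_rot: [0.115, 3.137, -0.003]
ft_force: [0.0, -3.7, 0.6]
grip_width: 0.105
grip_force: 20.0
```

{"name": "jog_arm", "arguments": {"commands": [[0, 0, 0, 0, 0, 0, 0], [0, 0, 0, 0, 0, 0, 0], [0, 0, 0, 0, 0, 0, 0], [0, 0, 0, 0, 0, 0, 0], [0, 0, 0, 0, 0, 0, 0]]}}

```text
time: 31.68
position: [0.5753, -0.1236, 0.0387]
tool_rot: [0.115, 3.137, -0.003]
ft_force: [0.8, -5.3, 4.8]
grip_width: 0.106
grip_force: 20.0
```

{"name": "jog_arm", "arguments": {"commands": [[0, -0.0006, -0.0085, 0.0606, 0, 0, 0], [0, -0.0024, -0.0333, 0.1166, 0, 0, 0], [0, -0.0052, -0.0726, 0.1635, 0, 0, 0], [0, -0.0089, -0.1233, 0.1977, 0, 0, 0], [0, -0.013, -0.1813, 0.2167, 0, 0, 0]]}}

```text
time: 32.1
position: [0.5684, -0.2042, 0.1481]
tool_rot: [-0.103, -3.137, -0.021]
ft_force: [-4.0, 9.9, 6.0]
grip_width: 0.109
grip_force: 20.0
```

{"name": "jog_arm", "arguments": {"commands": [[0, -0.0055, -0.0762, 0, 0, 0, 0], [0, -0.0106, -0.1478, -0.0262, 0, 0, 0], [0, -0.0148, -0.2062, -0.0753, 0, 0, 0], [0, -0.0173, -0.2416, -0.1343, 0, 0, 0], [0, -0.0183, -0.2542, -0.1785, 0, 0, 0]]}}

```text
time: 32.52
position: [0.5598, -0.3418, 0.0559]
tool_rot: [0.118, 3.136, -0.0]
ft_force: [2.2, -0.6, 2.9]
grip_width: 0.101
grip_force: 20.0
```

{"name": "jog_arm", "arguments": {"commands": [[0, 0, -0.0028, -0.0229, 0, 0, 0], [0, 0, -0.0033, -0.038, 0, 0, 0], [0, 0, -0.0033, -0.041, 0, 0, 0], [0, 0, -0.0033, -0.041, 0, 0, 0], [0, 0, -0.0033, -0.041, 0, 0, 0]]}}

```text
time: 32.93
position: [0.5597, -0.3432, 0.0368]
tool_rot: [0.115, 3.137, -0.005]
ft_force: [1.6, -5.9, 0.7]
grip_width: 0.106
grip_force: 20.0
```

{"name": "jog_arm", "arguments": {"commands": [[0, 0, 0, -0.004, 0, 0, 0], [0, 0, 0, -0.004, 0, 0, 0], [0, 0, 0, 0, 0, 0, 0], [0, 0, 0, 0, 0, 0, 0], [0, 0, 0, 0, 0, 0, 0]]}}

```text
time: 33.35
position: [0.5597, -0.3432, 0.0368]
tool_rot: [0.115, 3.137, -0.005]
ft_force: [1.5, -6.6, 1.1]
grip_width: 0.103
grip_force: 20.0
```

{"name": "jog_arm", "arguments": {"commands": [[0, 0.0006, 0.0085, 0.0606, 0, 0, 0], [0, 0.0024, 0.0333, 0.1166, 0, 0, 0], [0, 0.0052, 0.0726, 0.1635, 0, 0, 0], [0, 0.0089, 0.1233, 0.1977, 0, 0, 0], [0, 0.013, 0.1813, 0.2167, 0, 0, 0]]}}

```text
time: 33.77
position: [0.566, -0.2562, 0.149]
tool_rot: [0.121, 3.133, -0.012]
ft_force: [1.5, -6.7, 4.5]
grip_width: 0.106
grip_force: 20.0
```

{"name": "jog_arm", "arguments": {"commands": [[0, 0.0055, 0.0762, 0, 0, 0, 0], [0, 0.0106, 0.1478, -0.0262, 0, 0, 0], [0, 0.0148, 0.2062, -0.0753, 0, 0, 0], [0, 0.0173, 0.2416, -0.1343, 0, 0, 0], [0, 0.0183, 0.2542, -0.1785, 0, 0, 0]]}}

```text
time: 34.18
position: [0.5767, -0.1242, 0.0547]
tool_rot: [0.108, 3.134, -0.008]
ft_force: [4.6, -13.6, 1.5]
grip_width: 0.102
grip_force: 20.0
```

{"name": "jog_arm", "arguments": {"commands": [[0, 0, 0.0028, -0.0229, 0, 0, 0], [0, 0, 0.0033, -0.037, 0, 0, 0], [0, 0, 0.0033, -0.039, 0, 0, 0], [0, 0, 0.0033, -0.039, 0, 0, 0], [0, 0, 0.0033, -0.039, 0, 0, 0]]}}

```text
time: 34.6
position: [0.5772, -0.1238, 0.0386]
tool_rot: [0.115, 3.134, -0.003]
ft_force: [0.3, -5.7, 11.9]
grip_width: 0.105
grip_force: 20.0
```

{"name": "jog_arm", "arguments": {"commands": [[0.3, 0, 0, 0, 0, 0, 0], [0.3, 0, 0, 0, 0, 0, 0], [0.3, 0, 0, 0, 0, 0, 0], [0.3, 0, 0, 0.05, 0, 0, 0], [0.3, 0, 0, 0.12, 0, 0, 0]]}}

```text
time: 35.02
position: [0.5707, -0.1195, 0.0921]
tool_rot: [-0.111, -3.13, -0.002]
ft_force: [-0.0, 0.0, 0.8]
grip_width: 0.286
grip_force: 0.0
```

{"name": "jog_arm", "arguments": {"commands": [[0.3, 0.02, -0.02, 0.08, 0, 0, 0], [0.3, 0.06, -0.06, 0.16, 0, 0, 0], [0.3, 0.11, -0.12, 0.22, 0, 0, 0], [0.3, 0.16, -0.18, 0.26, 0, 0, 0], [0.3, 0.17, -0.21, 0.26, 0, 0, 0]]}}

```text
time: 35.43
position: [0.6627, -0.2256, 0.2288]
tool_rot: [0.107, 3.135, 0.002]
ft_force: [-0.1, -0.8, 0.5]
grip_width: 0.303
grip_force: 0.0
```

{"name": "jog_arm", "arguments": {"commands": [[0.3, 0, 0, 0, 0, 0, 0], [0.3, 0, 0, 0, 0, 0, 0], [0.3, 0, 0, 0, 0, 0, 0], [0.3, 0, 0, 0, 0, 0, 0], [0.3, 0, 0, 0, 0, 0, 0]]}}

```text
time: 35.85
position: [0.6592, -0.2247, 0.2249]
tool_rot: [-0.11, -3.138, -0.003]
ft_force: [0.2, 0.1, -0.3]
grip_width: 0.298
grip_force: 0.0
```

```bash
python3 - <<'E'
from h import *
st()
im=save("wrist","w9")[:,:,::-1].copy();save("top","t9");t=cv2.imread("pics/t9.png")
o=np.zeros((600,800,3),np.uint8)
j=[.565,-.2323,-.0717];print(proj("w9",[W(j,[x,-.039,.048]) for x in(.064,0,-.064)]).round())
o[:,:500]=cv2.resize(im[0:240,210:410],(500,600),interpolation=cv2.INTER_CUBIC)
o[:300,500:]=cv2.resize(t[205:265,185:245],(300,300),interpolation=cv2.INTER_CUBIC)
o[300:,500:]=cv2.resize(t[130:220,345:435],(300,300),interpolation=cv2.INTER_CUBIC)
cv2.imwrite("pics/w9c.png",o)
E
```

```text
{'time': 35.85, 'joint_positions': [-0.141, 0.47, 0.624, 1.334, -0.272, 1.425, 1.972], 'qd': [0.0, -0.004, 0.006, -0.008, 0.002, -0.0, 0.001], 'joint_torque': [0.292, -50.634, 8.703, -30.343, 0.084, 0.063, -0.002], 'position': [0.659, -0.225, 0.225], 'tool_rot': [-0.11, -3.138, -0.003], 'ft_force': [0.198, 0.144, -0.327], 'torque': [0.032, -0.005, -0.003], 'grip_force': 0.0, 'grip_width': 0.298}
[[276. 164.]
 [274. 107.]
 [272.  45.]]
```

View pics/w9c.png

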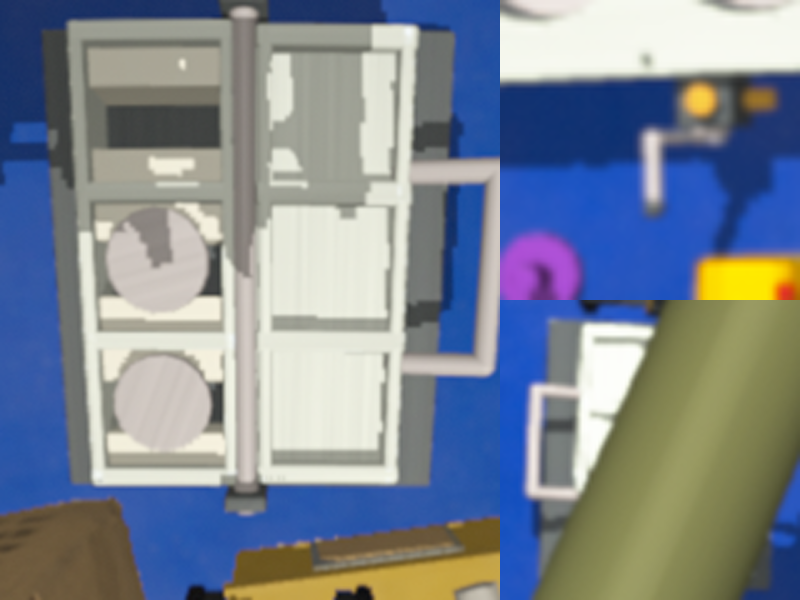

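Both discs lie ground face up in their compartments (crop (162,403) and (158,260)). The plate is back on the loading side, and the lever is still raised. Now lowering the lever.

{"name": "jog_arm", "arguments": {"commands": [[0.4, -0.035, 0.065, 0, 0, 0, 0.04], [0.4, -0.07, 0.13, 0, 0, 0, 0.08], [0.4, -0.105, 0.19, 0, 0, 0, 0.12], [0.4, -0.14, 0.255, 0, 0, 0, 0.158], [0.4, -0.174, 0.315, 0, 0, 0, 0.158]]}}

```text
time: 36.37
position: [0.5712, -0.067, 0.2256]
tool_rot: [-0.02, 3.142, 0.001]
ft_force: [0.5, 0.8, -0.4]
grip_width: 0.396
grip_force: 0.0
```

{"name": "jog_arm", "arguments": {"commands": [[0.4, -0.035, 0.065, 0, 0, 0, 0], [0.4, -0.07, 0.13, 0, 0, 0, 0], [0.4, -0.105, 0.19, 0, 0, 0, 0], [0.4, -0.14, 0.255, 0, 0, 0, 0], [0.4, -0.174, 0.315, 0, 0, 0, 0]]}}

```text
time: 36.78
position: [0.4839, 0.0903, 0.226]
tool_rot: [-0.019, 3.141, 0.002]
ft_force: [-0.2, 1.0, -0.3]
grip_width: 0.399
grip_force: 0.0
```

{"name": "jog_arm", "arguments": {"commands": [[0.4, -0.035, 0.065, 0, 0, 0, 0], [0.4, -0.07, 0.13, 0, 0, 0, 0], [0.4, -0.105, 0.19, 0, 0, 0, 0], [0.4, -0.14, 0.255, 0, 0, 0, 0], [0.4, -0.174, 0.314, 0, 0, 0, 0]]}}

```text
time: 37.2
position: [0.3967, 0.247, 0.2261]
tool_rot: [-0.018, 3.141, 0.002]
ft_force: [1.6, 0.6, 0.0]
grip_width: 0.399
grip_force: 0.0
```

{"name": "jog_arm", "arguments": {"commands": [[0.4, 0, 0, 0, 0, 0, 0], [0.4, 0, 0, 0, 0, 0, 0], [0.4, 0, 0, 0, 0, 0, 0], [0.4, 0, 0, 0, 0, 0, 0], [0.4, 0, 0, 0, 0, 0, 0]]}}

```text
time: 37.62
position: [0.3993, 0.2438, 0.2258]
tool_rot: [-0.012, 3.141, 0.0]
ft_force: [0.2, -0.9, -0.8]
grip_width: 0.402
grip_force: 0.0
```

{"name": "jog_arm", "arguments": {"commands": [[0.4, 0, 0.006, -0.06, 0, 0, 0], [0.4, 0, 0.006, -0.13, 0, 0, 0], [0.4, 0, 0.006, -0.2, 0, 0, 0], [0.4, 0, 0.006, -0.25, 0, 0, 0], [0.4, 0, 0.006, -0.276, 0, 0, 0]]}}

```text
time: 38.03
position: [0.3971, 0.2456, 0.0843]
tool_rot: [0.013, -3.138, 0.005]
ft_force: [-0.4, -0.2, -0.0]
grip_width: 0.402
grip_force: 0.0
```

{"name": "jog_arm", "arguments": {"commands": [[0.2, 0, 0, 0, 0, 0, 0], [0, 0, 0, 0, 0, 0, 0], [0, 0, 0, 0, 0, 0, 0], [0, 0, 0, 0, 0, 0, 0], [0, 0, 0, 0, 0, 0, 0]], "grip_force": 15}}

```text
time: 38.45
position: [0.3996, 0.2486, 0.0892]
tool_rot: [-0.016, 3.139, 0.003]
ft_force: [0.1, 0.4, -0.4]
grip_width: 0.106
grip_force: 0.5
```

{"name": "jog_arm", "arguments": {"commands": [[0, 0, 0, 0, 0, 0, 0], [0, 0, 0, 0, 0, 0, 0], [0, 0, 0, 0, 0, 0, 0], [0, 0, 0, 0, 0, 0, 0], [0, 0, 0, 0, 0, 0, 0]]}}

```text
time: 38.87
position: [0.3994, 0.249, 0.0887]
tool_rot: [-0.017, 3.14, 0.003]
ft_force: [0.6, 1.3, 5.3]
grip_width: 0.086
grip_force: 14.9
```

{"name": "jog_arm", "arguments": {"commands": [[0, 0, 0.0195, -0.0099, 0, 0, 0], [0, 0, 0.0367, -0.0236, 0, 0, 0], [0, 0, 0.0509, -0.0404, 0, 0, 0], [0, 0, 0.0614, -0.0597, 0, 0, 0], [0, 0, 0.0679, -0.0806, 0, 0, 0]]}}

```text
time: 39.28
position: [0.3989, 0.2817, 0.0461]
tool_rot: [-0.017, 3.141, -0.002]
ft_force: [3.8, -4.4, 2.3]
grip_width: 0.08
grip_force: 15.3
```

{"name": "jog_arm", "arguments": {"commands": [[0, 0, 0.0015, -0.012, 0, 0, 0], [0, 0, 0.002, -0.022, 0, 0, 0], [0, 0, 0.002, -0.027, 0, 0, 0], [0, 0, 0.002, -0.027, 0, 0, 0], [0, 0, 0.002, -0.027, 0, 0, 0]]}}

```text
time: 39.7
position: [0.3991, 0.2824, 0.0347]
tool_rot: [-0.015, 3.141, -0.001]
ft_force: [1.6, -4.4, 11.9]
grip_width: 0.087
grip_force: 15.1
```

{"name": "jog_arm", "arguments": {"commands": [[0.4, 0, 0, 0, 0, 0, 0], [0.4, 0, 0, 0, 0, 0, 0], [0.4, 0, 0, 0, 0, 0, 0], [0.4, 0, 0, 0, 0, 0, 0], [0.4, 0, 0, 0.06, 0, 0, 0]]}}

```text
time: 40.12
position: [0.3941, 0.2804, 0.0589]
tool_rot: [0.017, -3.132, 0.011]
ft_force: [0.0, 0.1, 0.3]
grip_width: 0.355
grip_force: 0.0
```

{"name": "jog_arm", "arguments": {"commands": [[0.4, 0, 0, 0.07, 0, 0, 0], [0.4, 0, 0, 0.14, 0, 0, 0], [0.4, 0, 0, 0.2, 0, 0, 0], [0.4, 0, 0, 0.26, 0, 0, 0], [0.4, 0, 0, 0.3, 0, 0, 0]]}}

```text
time: 40.53
position: [0.3987, 0.2839, 0.2168]
tool_rot: [-0.017, 3.14, 0.004]
ft_force: [0.5, 1.1, 0.2]
grip_width: 0.401
grip_force: 0.0
```

{"name": "jog_arm", "arguments": {"commands": [[0.4, 0, 0, 0, 0, 0, 0], [0.4, 0, 0, 0, 0, 0, 0], [0.4, 0, 0, 0, 0, 0, 0], [0.4, 0, 0, 0, 0, 0, 0], [0.4, 0, 0, 0, 0, 0, 0]]}}

```text
time: 40.95
position: [0.3978, 0.2825, 0.2124]
tool_rot: [0.016, -3.139, 0.003]
ft_force: [0.4, 0.8, 0.7]
grip_width: 0.401
grip_force: 0.0
```

```bash
python3 - <<'E'
from h import *
st();save("wrist","wa");save("top","ta")
c=[.5349,.1983,.0111]
# pin brightness profile along lever swing: compare with first wrist view
g=cv2.cvtColor(cv2.imread("pics/wa.png"),cv2.COLOR_BGR2GRAY)
for t in(0,.1,.2,.4,.8,1.2):
    u=proj("wa",W(c,[-.137,.03+.055*np.cos(t),.05+.055*np.sin(t)]))[0]
    a,b=int(u[0]),int(u[1]);print(t,u.round(),g[b-1:b+2,a-1:a+2].mean().round())
E
```

```text
{'time': 40.95, 'joint_positions': [-0.867, -0.021, 0.192, 1.86, 0.004, 1.305, 0.906], 'qd': [0.001, 0.0, -0.0, -0.005, 0.001, 0.003, -0.001], 'joint_torque': [-0.011, -28.994, -0.154, -30.815, -0.009, 0.094, 0.0], 'position': [0.398, 0.283, 0.212], 'tool_rot': [0.016, -3.139, 0.003], 'ft_force': [0.413, 0.823, 0.651], 'torque': [0.003, -0.004, -0.008], 'grip_force': 0.0, 'grip_width': 0.401}
0 [321. 190.] 216.0
0.1 [321. 191.] 204.0
0.2 [320. 192.] 204.0
0.4 [317. 195.] 82.0
0.8 [305. 199.] 58.0
1.2 [286. 202.] 60.0
```

The lever is down and the arm is clear, so I'm handing in.

```bash
python3 -c "
from bench import ctrl
print(ctrl.close_job())"
```

```text
the job is handed in; nothing more can be done
None
```

I handed the job in at about 41 s. The two discs present lie ground face up in the nest, the empty plate is back on the loading side, the purge lever is down and the arm is clear; the hand-in call returned no verdict.

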